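# Open the vacuum bell, nest the mixing cups and tidy up

## Task

Vent the vacuum chamber by turning the tap on its clear lid fully clockwise, and only then lift the lid off and stand it, open end down, in the middle of the square rubber mat. Nest the cup from the chamber and every cup standing on the bench, upright and fully home, in one stack in the cup that stands in the wooden stand, and lay the mixing paddle by its handle in both notches of its cradle. Put the lid back on the emptied chamber, fully down on its plate, with the tap left open. Leave the stack in its stand, and do not disturb the other things on the bench.

Things in the scene. Friction and masses are not known exactly. Their poses are not given: they have to be found in the camera images.
- chamber: fixed base of the vacuum chamber: round aluminium plate 180 mm across, 14 mm thick, with a black disc 142 mm across raised to 20 mm on which one cup stands; the lid stands on the plate around the disc (4 mm side play). Origin: centre of the underside
- lid: clear bell lid, loose, about 450 g: tube 160 mm across, 151 mm inside, flat top at 80 mm height; open below (72 mm deep). Origin: centre of its lower rim, z up; 14 mm above the bench when on the chamber. On top: a black knob in the middle, the vent tap 56 mm towards the lid's -x, a small fitting (13 mm high) 50 mm towards +x
- lid_knob (a point): point to grip the lid's black knob: on its axis, 105 mm above the lid's rim. The knob is 26 mm across and spans 86 to 120 mm height
- tap (a joint): vent tap on the lid, rad: 0 is shut (bar along the lid's x axis), grows clockwise seen from above to a stop at 1.571, fully open (bar along the lid's y axis). Light friction (0.04 N m), stays where left. Starts shut or nearly so; open counts from 1.2
- tap_grip (a point): centre of the tap's dark steel bar handle on its turning axis, 108 mm above the lid's rim. The bar is 36 mm long (along the point's own x, turning with the tap), 11 mm wide and 24 mm high, top 12 mm above the point
- lid_mat: fixed square black rubber mat, 190 mm, 3 mm thick, where the lid is to stand while the chamber is open. Origin: centre of the underside
- cup_stand: fixed round wooden stand 110 mm across, 22 mm high, with a round recess 52 mm across whose floor is 6 mm above the bench; holds the lowest cup. Origin: centre of the underside
- cup_base: lowest cup, in the wooden stand. White plastic, 90 g, open top, 56 mm high; weighted foot 41 mm across, body widening to 53 mm at 36 mm height, then a straight collar 64 mm across up to the rim (wall 4 mm): grip it there from outside. A nested cup's collar rests on the rim below: each cup 20 mm higher than the next, 1.5 mm side play. Origin: centre of the underside, z up its axis
- cup_dry: mixing cup, same shape, size and origin as cup_base. It stands in the chamber under the lid, its underside 20 mm above the bench
- cup1: mixing cup, same shape, size and origin as cup_base. Stands upright on the bench; may be absent
- cup2: mixing cup, same shape, size and origin as cup_base. Stands upright on the bench; may be absent
- cup3: mixing cup, same shape, size and origin as cup_base. Stands upright on the bench; may be absent
- cup4: mixing cup, same shape, size and origin as cup_base. Stands upright on the bench; may be absent
- paddle: mixing paddle, 90 g, lying flat: dark wooden handle 140 mm long, 16 mm wide, 16 mm high, with a steel blade 30 mm wide, 3 mm thick that runs on from it to 133 mm from the origin along +x. Origin: centre of the handle's underside, x along the paddle towards the blade. Balances about 12 mm towards the blade from the origin
- cradle: fixed steel cradle: base plate 130 x 70 x 10 mm, two notched uprights 45 mm either way along its x (80 mm free between). Notches 25 mm wide, floors 30 mm above the bench, flared prongs to 58 mm. The handle lies along the cradle's x in both notches, its middle midway between them (within 18 mm), blade to either end, its origin 30 mm up. Origin: centre of the underside
- sanding_block: cork sanding block 45 x 28 x 14 mm. Not part of the job; leave it alone.
- blank: wood blank 100 x 45 x 32 mm. Not part of the job; leave it alone.
- offcut: dark wood offcut 80 x 50 x 18 mm. Not part of the job; leave it alone.
- wax_tin: metal tin 60 mm across, 55 mm high. Not part of the job; leave it alone.
- glue: white bottle 42 mm across, 120 mm high. Not part of the job; leave it alone.
- collar_ring: steel ring 52 mm across, 16 mm high. Not part of the job; leave it alone.
Mind the look-alikes: they are no part of the job. What is meant by the lid is not pink or purple, and is the larger of those in its own colour.

How it is judged:
By the outcome, as a careful person would: the job done as asked, in the order asked, and still so for the second after the job is handed in, with the robot touching nothing.
Of cup1, cup2, cup3, cup4 only 2 to 4 are there at a start; the rules pass over those that are not, and their reading is None.
At some moment in a run one of cup1, cup2, cup3, cup4 may be knocked a few centimetres aside while the robot is not near it.
It also fails if it takes over 210 s, if anything falls off the work surface, if the arm or the gripper's body presses on something with over 40 N, if the wrist force passes 120 N, or if a joint passes its speed limit or range.

## Robot

A 6-joint arm with a two-finger parallel gripper is mounted at the origin on the work surface. World frame = base frame: x ahead of the robot, y to its left, z up, the work surface at z = 0. Lengths are in m, angles in rad, forces in N, time in s.
With the tool pointing down it reaches from about 0.375 to 0.925 m from the base axis. Payload 5.7 kg.
Tool frame: the origin (TCP) lies at the very end of the fingers, on their centre line; the grasp point (between the pads) lies behind it (manip.grip_point_offset is the x of the grasp point in the tool frame, in m); x points along the fingers, y is the direction in which the jaws open and shut, and the axes are right-handed (so a half turn about x gives the same grasp; the last joint's range is limited). The gripper opens to 88 mm and grips with 3 to 60 N. Pads are 20 mm wide; open, the fingers measure 115 mm over their backs; the gripper's body (75 mm by 178 mm) begins 61 mm behind the grasp point.
Start: joints at [-1.244, 0.359, 1.51, -0, 1.272, -0.115], TCP at [0.257, -0.542, 0.202] pointing down, gripper open.
Joint ranges: [-2.97, 2.97], [-1.01, 2.36], [0.21, 2.38], [-0.96, 4.11], [0.2, 2.71], [-2.98, 2.98]. Speed limits (rad/s): [2.39, 2.39, 3.14, 3.14, 3.14, 3.14].

## Interface

Orientations are given as a 3x3 rotation matrix whose columns are the frame's x, y, z axes.
In Python, from station import state, optics, ticket, manip gives the robot as it stands.
- The arm moves only by the shell command python3 -m inch 'ROWS' [FORCE]. ROWS is JSON, a list of rows, each an object with "translation": the shift along the tool's x, y, z in m, a list of three; "rot": the turn, a rotation vector about the tool's x, y, z in degrees, a list of three; "gripper": the opening, from -1 (shut) to 1 (fully open), so that 0 is half open. A call has 1 to 8 rows; each row is the pose to reach, as a shift and turn from the pose commanded when the call began, along the tool's axes at that moment; what a row does not reach only later rows make up. A row lasts 1/10 s, in which the tool goes at most 50 mm and 8.59 degrees, less where a joint would pass 70% of its speed; a pose out of reach is approached as far as the arm can. A call with a gripper value outside its range is refused whole. The fingers move at their own pace and stop on an object; FORCE is the grip in N (left out, the last holds). Time passes only in rows, so rows that repeat a pose let the fingers close. It gives the time, the measured TCP pose, the force and the opening at its end, in the units of the state.
- state(): the state, without advancing time (a new reading comes with each control period).
- optics.get_image(name): name is "side" or "top"; returns a dict with "color" (400x640x3 uint8, blue, green, red), "range_z" (400x640 float32, m along the optical axis (not along the pixel's ray), 0 where there is no reading), "fov_y" (degrees; the focal length in pixels is half the picture's height over the tangent of half this angle, whatever the lens; pixels are square), "cx", "cy" (the principal point, pixels), "origin" and "rotation" of the camera in the world. Camera axes: x right, y down, z forward; pixel columns grow to the right and rows downward; lengths in m; the calibration is good to about 2 mm. A picture is of the moment at which its call begins.
- ticket.job_done(): hands the job in, once; it reports no verdict.
The state is a dict: "time_s": time; "joint_positions": joint angles; "dq": joint speeds; "joint_efforts": joint torques, N m; "tool_pos": TCP position; "tcp_rot": TCP orientation; "ft_force": force on the tool from outside, world axes, zero at the start; "ft_torque": the same for the moment, N m; "grip_width": finger opening in m.
Only numpy, scipy, OpenCV 4.12 (cv2) and the standard library are available. Lean on these libraries where they do the work, as an engineer would, in place of code of your own. Each camera call takes 0.05 s, during which the arm holds its last target.

## Working session

There is one attempt and no reset: what is moved stays moved. The work goes in short steps, Python scripts to look and compute and a shell command to move; the robot and the scene stay as the last step left them, time stands still between calls to the robot, and variables do not carry over. Pictures are saved under pics/ and viewed, and the job is handed in when it is done.

```bash
ls; mkdir -p pics
cat > h.py <<'E'
import numpy as np, cv2
from station import state, optics, ticket, manip
def cap(n,tag):
    im=optics.get_image(n); cv2.imwrite(f'pics/{tag}.png',im['color']); np.savez(f'pics/{tag}.npz',**{k:np.array(v) for k,v in im.items()}); return im
def load(tag): 
    d=np.load(f'pics/{tag}.npz'); return {k:d[k] for k in d.files}
def ray(im,u,v):
    f=im['color'].shape[0]/2/np.tan(np.radians(float(im['fov_y']))/2)
    d=np.array([(u-float(im['cx']))/f,(v-float(im['cy']))/f,1.]); return np.array(im['origin']),np.array(im['rotation'])@d
def onz(im,u,v,z):
    o,d=ray(im,u,v); return o+d*(z-o[2])/d[2]
def p3(im,u,v):
    o,d=ray(im,u,v); return o+d*float(im['range_z'][int(v),int(u)])
def proj(im,P):
    f=im['color'].shape[0]/2/np.tan(np.radians(float(im['fov_y']))/2)
    c=(np.array(P)-np.array(im['origin']))@np.array(im['rotation']); return c[0]/c[2]*f+float(im['cx']),c[1]/c[2]*f+float(im['cy'])
def cloud(im):
    f=im['color'].shape[0]/2/np.tan(np.radians(float(im['fov_y']))/2)
    v,u=np.mgrid[:400,:640]; z=im['range_z']
    c=np.stack([(u-float(im['cx']))/f*z,(v-float(im['cy']))/f*z,z],-1); return c@np.array(im['rotation']).T+np.array(im['origin'])
E
python3 - <<'E'
from h import *
print(state()); print(manip.grip_point_offset, dir(manip))
for n in('side','top'):
    im=cap(n,n+'0'); print(n,im['fov_y'],im['cx'],im['cy'],im['origin'],im['rotation'])
E
```

```text
pics
{'time_s': 0.0, 'joint_positions': array([-1.24414014e+00,  3.59515702e-01,  1.51144527e+00,  9.63832641e-07,
        1.27249929e+00, -1.15090249e-01]), 'dq': array([-2.70765170e-04,  9.93581445e-04,  9.90361799e-05, -5.43451544e-05,
       -8.40728719e-05, -5.15623936e-04]), 'joint_efforts': array([-9.91301276e-04, -5.15383923e+01, -2.70723867e+01,  6.70678332e-02,
        3.52409680e-02, -1.51798886e-04]), 'tool_pos': array([ 0.25627092, -0.54169868,  0.20159838]), 'tcp_rot': array([[-5.98403462e-04,  4.27518092e-01, -9.04006595e-01],
       [ 1.76915153e-03, -9.04004889e-01, -4.27518457e-01],
       [-9.99998256e-01, -1.85515318e-03, -2.15384633e-04]]), 'ft_force': array([ 0.20244327, -0.10868045, -0.08430403]), 'ft_torque': array([0.03490905, 0.0120396 , 0.01392495]), 'grip_width': 0.087793407918839}
-0.0187 ['Unreachable', '__class__', '__delattr__', '__dict__', '__dir__', '__doc__', '__eq__', '__format__', '__ge__', '__getattribute__', '__getstate__', '__gt__', '__hash__', '__init__', '__init_subclass__', '__le__', '__lt__', '__module__', '__ne__', '__new__', '__reduce__', '__reduce_ex__', '__repr__', '__setattr__', '__sizeof__', '__str__', '__subclasshook__', '__weakref__', 'grip_point_offset']
side 55.710786061806125 318.0703900240927 197.9222689504828 [0.49385213 0.82282448 0.71893609] [[-0.99896591 -0.04236676  0.0164975 ]
 [-0.03852264  0.59600775 -0.80205409]
 [ 0.0241478  -0.80186023 -0.5970235 ]]
top 44.01136876263751 310.67258064424 198.4617363008074 [0.27215718 0.01726068 1.59535933] [[ 0.01628954 -0.98778046  0.15499813]
 [-0.99979334 -0.01420581  0.01454181]
 [-0.01216224 -0.15520297 -0.98780773]]
```

View pics/top0.png

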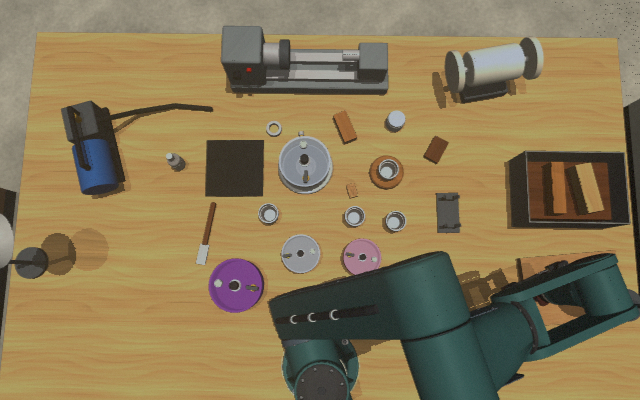

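View pics/side0.png

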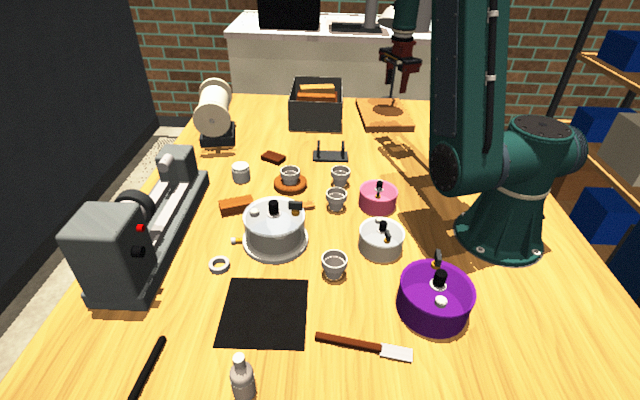

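The side view agrees with the top view. The top view has these lid candidates:
- Large clear lid at (305,163), on the plate.
- Small grey lid at (300,253).
- Pink lid at (361,257).
- Purple lid at (235,285).

The large clear lid on the chamber is the one that fits. There are bench cups at (269,214), (354,216) and (396,221). I'll enlarge to confirm.

Run:
```python
from h import *
im=load('top0')['color']; 
cv2.imwrite('pics/c1.png',cv2.resize(im[105:275,190:350],None,fx=5,fy=5,interpolation=cv2.INTER_CUBIC)[:,:800][:600])
cv2.imwrite('pics/c2.png',cv2.resize(im[100:250,320:480],None,fx=4,fy=4,interpolation=cv2.INTER_CUBIC))
s=load('side0')['color']
cv2.imwrite('pics/c3.png',cv2.resize(s[180:340,200:400],None,fx=4,fy=4,interpolation=cv2.INTER_CUBIC)[:600])
```

```text
(no output)
```

View pics/c1.png

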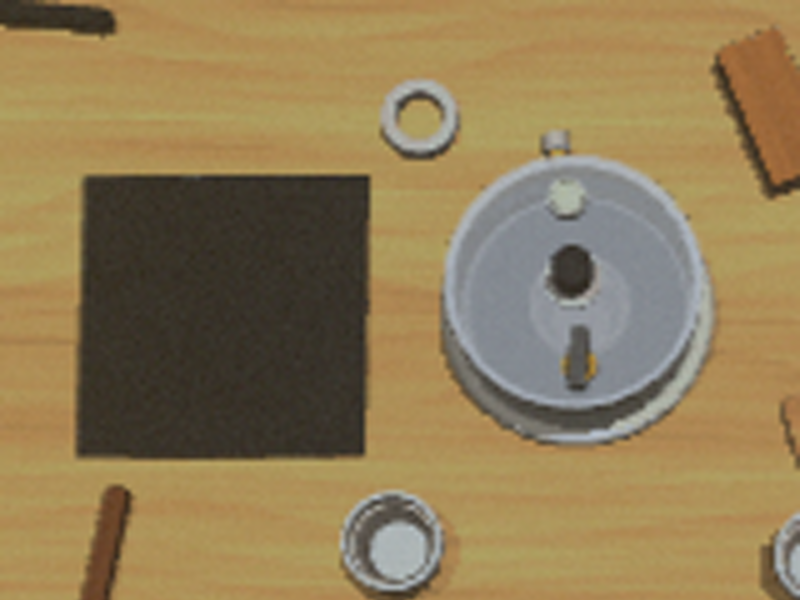

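View pics/c2.png

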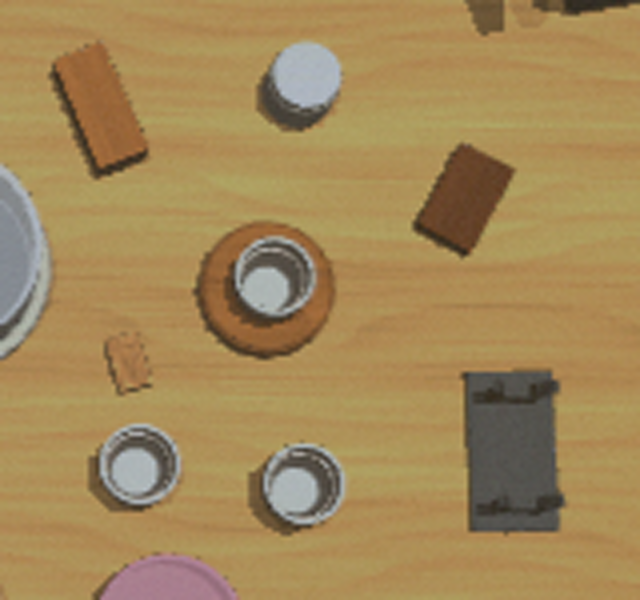

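View pics/c3.png

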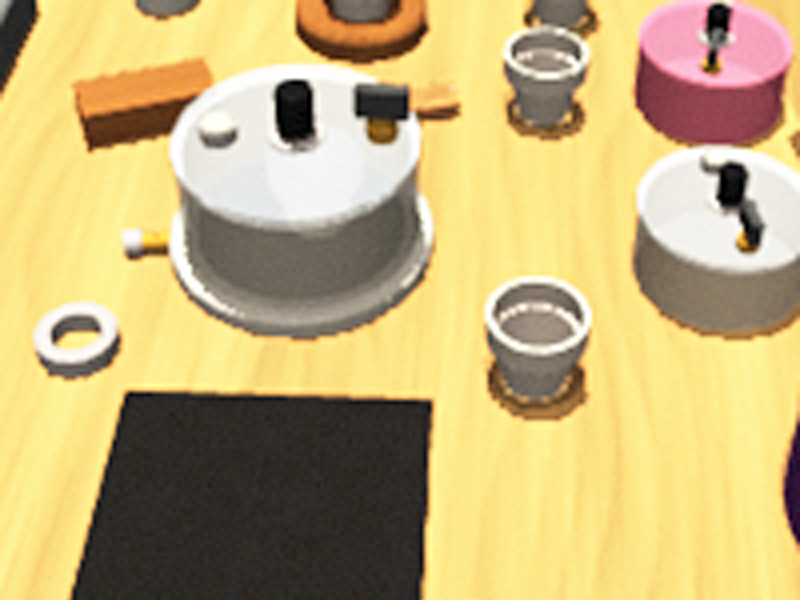

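The crop confirms it. The larger clear lid is on the plate: knob at crop 1 (572,270), tap bar at (578,358), fitting at (567,197). Next I'll measure positions using depth.

```bash
cat >> h.py <<'E'
def fitc(P):
    A=np.c_[2*P[:,:2],np.ones(len(P))]; s=np.linalg.lstsq(A,(P[:,:2]**2).sum(1),rcond=None)[0]
    return s[:2],np.sqrt(s[2]+s[0]**2+s[1]**2)
def sel(im,c,r,z0,z1):
    C=cloud(im); m=(im['range_z']>0)&(np.hypot(C[...,0]-c[0],C[...,1]-c[1])<r)&(C[...,2]>z0)&(C[...,2]<z1); return C[m]
def ccen(P):
    (c,r),a=cv2.minEnclosingCircle(P[:,:2].astype(np.float32)),0; return c,r
def rect(P):
    return cv2.minAreaRect((P[:,:2]*1000).astype(np.float32))
E
python3 - <<'E'
from h import *
t=load('top0');s=load('side0')
C=cloud(t)
for nm,u,v,z in [('lidtop',305,163,.094),('cupA',269,214,.056),('cupB',354,216,.056),('cupC',396,221,.056),('base',388,170,.062),('mat',235,168,.003),('knob',304.4,159,.134),('tap',305.6,176,.122),('cradle',448,213,.01)]:
    c=onz(t,u,v,z); print(nm,c.round(4), p3(t,u,v).round(4))
def rim(nm,c,z,dz=.006,r=.042):
    for n,im in(('t',t),('s',s)):
        P=sel(im,c,r,z-dz,z+dz)
        if len(P)<8: print(nm,n,len(P));continue
        c1,R=ccen(P); print(nm,n,len(P),np.round(c1,4),round(R,4),P[:,2].mean().round(4))
for nm,u,v in [('A',269,214),('B',354,216),('C',396,221)]:
    rim(nm,onz(t,u,v,.056),.056)
rim('base',onz(t,388,170,.062),.062)
c=onz(t,305,163,.094)
rim('lid',c,.094,.004,.1); rim('knob',onz(t,304.4,159,.134),.134,.004,.03)
for n,im in(('t',t),('s',s)):
    P=sel(im,onz(t,305.6,176,.122),.03,.115,.14); print('tap',n,len(P),rect(P) if len(P)>5 else '',P.mean(0))
E
```

```text
lidtop [0.619  0.0588 0.094 ] [0.6149 0.0583 0.1115]
cupA [0.4625 0.1698 0.056 ] [0.4687 0.1748 0.0058]
cupB [ 0.4601 -0.0965  0.056 ] [ 0.4664 -0.1003  0.0043]
cupC [ 0.4464 -0.2275  0.056 ] [ 0.4526 -0.2363  0.0006]
base [ 0.6073 -0.203   0.062 ] [ 0.6188 -0.2105  0.0094]
mat [0.62   0.2917 0.003 ] [0.6197 0.2914 0.0047]
knob [0.6221 0.0597 0.134 ] [0.6219 0.0597 0.135 ]
tap [0.5721 0.0555 0.122 ] [0.5697 0.0552 0.1342]
cradle [ 0.4799 -0.402   0.01  ] [ 0.4802 -0.4025  0.0079]
A t 76 [0.4671 0.1742] 0.0322 0.0554
A s 177 [0.463  0.1729] 0.0329 0.0551
B t 72 [ 0.4625 -0.0973] 0.0322 0.0557
B s 107 [ 0.4582 -0.0995] 0.0326 0.0545
C t 75 [ 0.4484 -0.2265] 0.0322 0.0545
C s 95 [ 0.4428 -0.2281] 0.0335 0.0547
base t 79 [ 0.6123 -0.2036] 0.0324 0.0609
base s 91 [ 0.6106 -0.2052] 0.0353 0.0606
lid t 1438 [0.6266 0.0618] 0.0814 0.0938
lid s 1616 [0.6238 0.0615] 0.083 0.0943
knob t 52 [0.6261 0.0623] 0.0134 0.1338
knob s 58 [0.6241 0.0601] 0.0135 0.1335
tap t 46 ((571.0809936523438, 56.53765869140625), (10.324569702148438, 35.646690368652344), 85.50727844238281) [0.57029529 0.05658246 0.13135125]
tap s 115 ((567.189697265625, 56.62419509887695), (13.350492477416992, 35.26866912841797), 82.66876983642578) [0.566807   0.05836765 0.12759569]
```

```bash
cat > go.py <<'E'
import sys
from h import *
def go(x,y,z,yaw=None):
    s=state(); R=s['tcp_rot']; sh=R.T@(np.array([x,y,z])-s['tool_pos'])
    cy=np.degrees(np.arctan2(R[1,1],R[0,1]))
    print('t',round(s['time_s'],1),'pos',s['tool_pos'].round(4),'yaw %.1f tilt %.2f q6 %.2f w %.4f'%(cy,np.degrees(np.arccos(-R[2,0])),s['joint_positions'][5],s['grip_width']),'F',s['ft_force'].round(1))
    print('shift',sh.round(4), 'rotx', '' if yaw is None else round(cy-yaw,1))
if __name__=='__main__': go(*map(float,sys.argv[1:]))
E
python3 go.py 0.569 0.0565 0.2 85.5
python3 - <<'E'
from h import *
t=load('top0');s=load('side0')
# mat corners, side img + top img via dark
for n,im in(('t',t),('s',s)):
    g=im['color'].max(2); m=(g<75).astype(np.uint8)
    k,l,st,ce=cv2.connectedComponentsWithStats(m)
    seed=(235,168) if n=='t' else (265,312)
    b=(l==l[seed[1],seed[0]]); ys,xs=np.nonzero(b)
    P=np.array([onz(im,u,v,.003)[:2] for u,v in zip(xs,ys)]); print(n,len(P),cv2.minAreaRect((P*1000).astype(np.float32)))
# small lids etc heights, tall things: list
C=cloud(t)
for nm,u,v in [('grey',300,253),('pink',361,257),('purple',235,285),('wax',396,118),('blank',345,126),('glue',172,158)]:
    P=sel(t,p3(t,u,v),.09,.02,.2); print(nm,len(P),P.min(0).round(3),P.max(0).round(3))
# paddle handle, cradle
P=sel(t,onz(t,210,222,.016),.09,.010,.022);print('handle',len(P),rect(P))
P=sel(s,onz(s,345,342,.016),.09,.010,.022);print('handle s',len(P),rect(P),P[:,2].max())
for n,im in(('t',t),('s',s)):
  P=sel(im,[.48,-.402],.09,.045,.065);print('prongs',n,len(P),rect(P) if len(P)>3 else '')
  P=sel(im,[.48,-.402],.09,.006,.065);print('all',n,len(P),rect(P))
E
```

```text
t 0.1 pos [ 0.2563 -0.5417  0.2017] yaw -64.7 tilt 0.10 q6 -0.12 w 0.0878 F [0.4 0.5 0. ]
shift [ 0.0025 -0.4071 -0.5385] rotx -150.2
t 3168 ((621.1078491210938, 293.2275085449219), (189.08407592773438, 187.4958038330078), 1.1130552291870117)
s 5874 ((618.5316162109375, 295.046875), (187.1792449951172, 188.1642608642578), 1.0121657848358154)
grey 1186 [0.284 0.011 0.047] [0.402 0.129 0.098]
pink 1073 [ 0.281 -0.178  0.02 ] [ 0.392 -0.063  0.092]
purple 2337 [0.162 0.185 0.021] [0.323 0.346 0.127]
wax 292 [ 0.75  -0.258  0.02 ] [ 0.808 -0.202  0.062]
blank 422 [ 0.707 -0.104  0.02 ] [ 0.814 -0.029  0.043]
glue 222 [0.609 0.456 0.021] [0.651 0.496 0.126]
handle 228 ((437.0013427734375, 345.2590026855469), (84.5931625366211, 176.48402404785156), 83.9789810180664)
handle s 596 ((426.03857421875, 372.04913330078125), (30.78802490234375, 152.5562744140625), 82.91107177734375) 0.01928876425168824
prongs t 51 ((482.69873046875, -400.6993103027344), (99.77058410644531, 51.07957458496094), 0.4342277944087982)
all t 749 ((481.929443359375, -408.2405700683594), (153.8721923828125, 161.30099487304688), 52.34379959106445)
prongs s 37 ((478.87860107421875, -403.4516906738281), (99.58597564697266, 49.478050231933594), 1.7555360794067383)
all s 407 ((478.47320556640625, -403.8500061035156), (129.2988739013672, 77.24758911132812), 1.5818138122558594)
```

```bash
python3 -m inch '[{"translation":[-0.05,-0.2,-0.27],"rot":[-60,0,0],"gripper":0},{"translation":[-0.05,-0.2,-0.27],"rot":[-60,0,0],"gripper":-0.3},{"translation":[-0.05,-0.2,-0.27],"rot":[-60,0,0],"gripper":-0.3},{"translation":[-0.05,-0.2,-0.27],"rot":[-60,0,0],"gripper":-0.3},{"translation":[-0.05,-0.2,-0.27],"rot":[-60,0,0],"gripper":-0.3},{"translation":[-0.05,-0.2,-0.27],"rot":[-60,0,0],"gripper":-0.3},{"translation":[-0.05,-0.2,-0.27],"rot":[-60,0,0],"gripper":-0.3},{"translation":[-0.05,-0.2,-0.27],"rot":[-60,0,0],"gripper":-0.3}]'; python3 go.py 0.569 0.0565 0.16 85.5
```

```text
time_s: 0.9
tool_pos: [0.4167, -0.2421, 0.253]
tcp_rot: [[0.001, 0.997, -0.074], [0.001, -0.074, -0.997], [-1.0, 0.001, -0.001]]
ft_force: [-0.5, -0.9, 0.4]
grip_width: 0.0312
t 0.9 pos [ 0.4167 -0.2421  0.253 ] yaw -4.2 tilt 0.11 q6 -0.60 w 0.0312 F [-0.5 -0.9  0.4]
shift [ 0.0936  0.1299 -0.3089] rotx -89.7
```

```bash
python3 -m inch '[{"translation":[0.04,0.13,-0.309],"rot":[-64,0,0],"gripper":-0.3},{"translation":[0.05,0.13,-0.309],"rot":[-64,0,0],"gripper":-0.3},{"translation":[0.05,0.13,-0.309],"rot":[-64,0,0],"gripper":-0.3},{"translation":[0.05,0.13,-0.309],"rot":[-64,0,0],"gripper":-0.3},{"translation":[0.05,0.13,-0.309],"rot":[-64,0,0],"gripper":-0.3},{"translation":[0.05,0.13,-0.309],"rot":[-64,0,0],"gripper":-0.3},{"translation":[0.05,0.13,-0.309],"rot":[-64,0,0],"gripper":-0.3},{"translation":[0.05,0.13,-0.309],"rot":[-64,0,0],"gripper":-0.3}]'; python3 go.py 0.569 0.0565 0.16 85.5
```

```text
time_s: 1.7
tool_pos: [0.5713, 0.0545, 0.2009]
tcp_rot: [[-0.001, 0.504, 0.864], [0.001, 0.864, -0.504], [-1.0, 0.001, -0.001]]
ft_force: [-0.5, -0.7, 0.2]
grip_width: 0.0305
t 1.7 pos [0.5713 0.0545 0.2009] yaw 59.7 tilt 0.09 q6 -1.07 w 0.0305 F [-0.5 -0.7  0.2]
shift [ 0.0409  0.0006 -0.003 ] rotx -25.8
```

```bash
python3 -m inch '[{"translation":[0.02,0,-0.002],"rot":[-26,0,0],"gripper":-0.3},{"translation":[0.04,0,-0.002],"rot":[-26,0,0],"gripper":-0.3},{"translation":[0.04,0,-0.002],"rot":[-26,0,0],"gripper":-0.3},{"translation":[0.04,0,-0.002],"rot":[-26,0,0],"gripper":-0.3},{"translation":[0.04,0,-0.002],"rot":[-26,0,0],"gripper":-0.3}]'; python3 go.py 0.569 0.0565 0.106 85.5
python3 - <<'E'
from h import *
s=cap('side','s1');t=cap('top','t1')
cv2.imwrite('pics/c4.png',np.hstack([cv2.resize(s['color'][150:270,220:340],None,fx=3.2,fy=4.8),cv2.resize(t['color'][100:220,245:365],None,fx=3.2,fy=4.8)]))
E
```

```text
time_s: 2.2
tool_pos: [0.5684, 0.0516, 0.1624]
tcp_rot: [[-0.0, 0.087, 0.996], [-0.0, 0.996, -0.087], [-1.0, -0.0, -0.0]]
ft_force: [0.1, 0.6, 0.5]
grip_width: 0.0309
t 2.2 pos [0.5684 0.0516 0.1624] yaw 85.0 tilt 0.01 q6 -1.51 w 0.0309 F [0.1 0.6 0.5]
shift [0.0564 0.005  0.0002] rotx -0.5
```

View pics/c4.png

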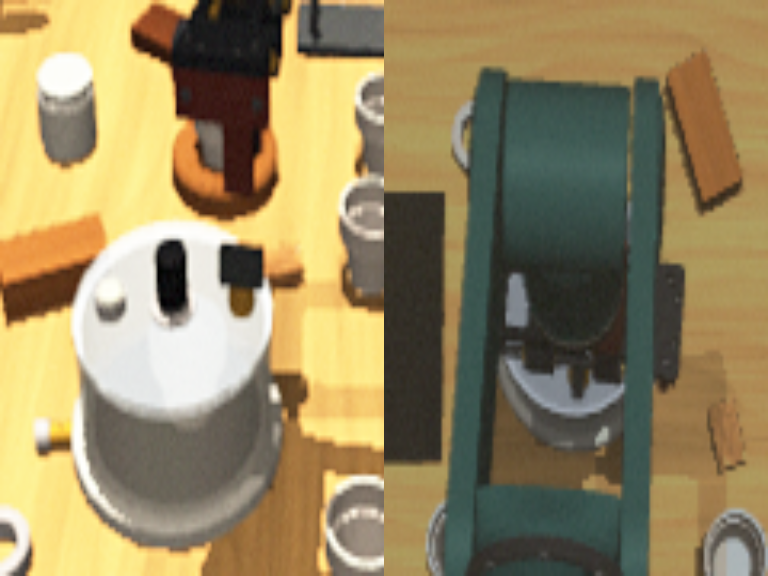

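View pics/t1.png

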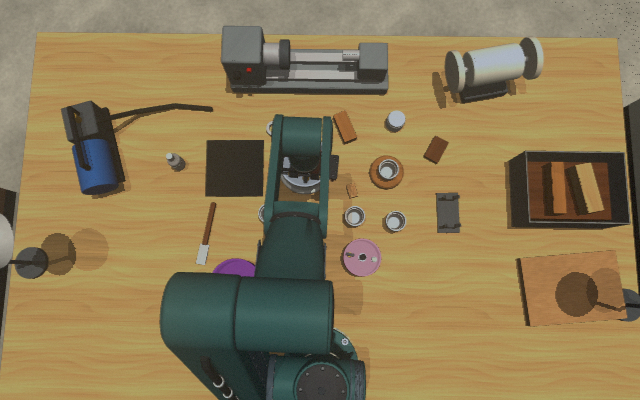

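View pics/s1.png

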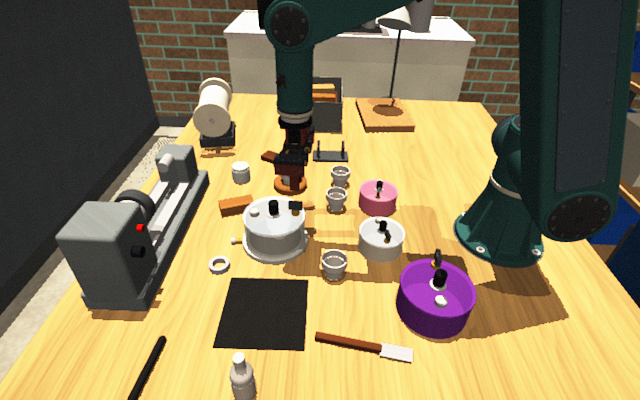

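In the side view, the fingers at (293,188) sit just above the tap bar at (295,206). The area the arm was hiding holds no fourth cup. I'll correct by 5 mm and descend.

```bash
python3 -m inch '[{"translation":[0.02,0.003,0],"rot":[-0.5,0,0],"gripper":-0.3},{"translation":[0.04,0.003,0],"rot":[-0.5,0,0],"gripper":-0.3},{"translation":[0.055,0.003,0],"rot":[-0.5,0,0],"gripper":-0.3},{"translation":[0.055,0.003,0],"rot":[-0.5,0,0],"gripper":-0.3}]'; python3 go.py 0.569 0.0565 0.106 85.5
```

```text
time_s: 2.7
tool_pos: [0.567, 0.0551, 0.106]
tcp_rot: [[-0.003, 0.075, 0.997], [0.0, 0.997, -0.075], [-1.0, -0.0, -0.003]]
ft_force: [-0.4, 0.4, -0.1]
grip_width: 0.0306
t 2.7 pos [0.567  0.0551 0.106 ] yaw 85.7 tilt 0.18 q6 -1.52 w 0.0306 F [-0.4  0.4 -0.1]
shift [-0.      0.0015  0.0019] rotx 0.2
```

```bash
python3 -m inch '[{"translation":[0,0.001,0.002],"rot":[0,0,0],"gripper":-0.3},{"translation":[0,0.001,0.002],"rot":[0,0,0],"gripper":-1},{"translation":[0,0.001,0.002],"rot":[0,0,0],"gripper":-1},{"translation":[0,0.001,0.002],"rot":[0,0,0],"gripper":-1},{"translation":[0,0.001,0.002],"rot":[0,0,0],"gripper":-1}]' 10; python3 go.py 0.569 0.0565 0.106 85.5
```

```text
time_s: 3.2
tool_pos: [0.5711, 0.0557, 0.1083]
tcp_rot: [[0.001, 0.073, 0.997], [-0.001, 0.997, -0.073], [-1.0, -0.001, 0.001]]
ft_force: [-1.3, -2.1, 4.5]
grip_width: 0.0108
t 3.2 pos [0.5711 0.0557 0.1083] yaw 85.8 tilt 0.09 q6 -1.52 w 0.0108 F [-1.3 -2.1  4.5]
shift [ 0.0023  0.0007 -0.0021] rotx 0.3
```

Gripped the bar (10.8 mm wide). Now turning it clockwise.

```bash
python3 -m inch '[{"translation":[0,0,0],"rot":[8,0,0],"gripper":-1},{"translation":[0,0,0],"rot":[16,0,0],"gripper":-1},{"translation":[0,0,0],"rot":[24,0,0],"gripper":-1},{"translation":[0,0,0],"rot":[32,0,0],"gripper":-1},{"translation":[0,0,0],"rot":[40,0,0],"gripper":-1},{"translation":[0,0,0],"rot":[48,0,0],"gripper":-1},{"translation":[0,0,0],"rot":[54,0,0],"gripper":-1},{"translation":[0,0,0],"rot":[54,0,0],"gripper":-1}]'; python3 -c "
from station import state
s=state();print(s['ft_force'],s['ft_torque'])"
```

```text
time_s: 4.0
tool_pos: [0.5709, 0.0553, 0.1083]
tcp_rot: [[0.001, 0.851, 0.525], [-0.001, 0.525, -0.851], [-1.0, 0.0, 0.001]]
ft_force: [-1.6, -3.2, 5.1]
grip_width: 0.0105
[-1.59568736 -3.15471349  5.13919183] [-0.67743181  0.06798872 -0.08015634]
```

```bash
python3 -m inch '[{"translation":[0,0,0],"rot":[7,0,0],"gripper":-1},{"translation":[0,0,0],"rot":[14,0,0],"gripper":-1},{"translation":[0,0,0],"rot":[20,0,0],"gripper":-1},{"translation":[0,0,0],"rot":[25,0,0],"gripper":-1},{"translation":[0,0,0],"rot":[28,0,0],"gripper":-1},{"translation":[0,0,0],"rot":[28,0,0],"gripper":-1}]'; python3 -c "
from station import state
s=state();print(s['ft_force'],s['ft_torque'])"; python3 go.py 0.569 0.0565 0.106 4
```

```text
time_s: 4.6
tool_pos: [0.5707, 0.0553, 0.1083]
tcp_rot: [[0.001, 0.998, 0.065], [-0.001, 0.065, -0.998], [-1.0, 0.001, 0.001]]
ft_force: [-1.5, -3.1, 5.5]
grip_width: 0.011
[-1.54572154 -3.09810101  5.5385912 ] [-0.66812167  0.20105831  0.10287794]
t 4.6 pos [0.5707 0.0553 0.1083] yaw 3.7 tilt 0.08 q6 -0.09 w 0.0110 F [-1.5 -3.1  5.5]
shift [ 0.0023 -0.0016 -0.0013] rotx -0.3
```

```bash
python3 -m inch '[{"translation":[0,0,0],"rot":[2,0,0],"gripper":-1},{"translation":[0,0,0],"rot":[2,0,0],"gripper":-0.35},{"translation":[0,0,0],"rot":[2,0,0],"gripper":-0.35},{"translation":[0,0,0],"rot":[2,0,0],"gripper":-0.35},{"translation":[-0.03,0,0],"rot":[0,0,0],"gripper":-0.35},{"translation":[-0.07,0,0],"rot":[0,0,0],"gripper":-0.35},{"translation":[-0.12,-0.03,-0.0],"rot":[0,0,0],"gripper":0},{"translation":[-0.14,-0.08,0],"rot":[0,0,0],"gripper":0}]'; python3 go.py 0.625 0.061 0.16 -85
python3 - <<'E'
from h import *
s=cap('side','s2');t=cap('top','t2')
cv2.imwrite('pics/c5.png',np.hstack([cv2.resize(s['color'][180:280,220:320],None,fx=4,fy=4),cv2.resize(t['color'][100:200,255:355],None,fx=4,fy=4)]))
E
```

```text
time_s: 5.4
tool_pos: [0.5037, 0.0514, 0.246]
tcp_rot: [[0.007, 0.998, 0.067], [0.0, 0.067, -0.998], [-1.0, 0.007, 0.0]]
ft_force: [0.1, -0.4, 0.4]
grip_width: 0.041
t 5.4 pos [0.5037 0.0514 0.246 ] yaw 3.8 tilt 0.39 q6 -0.10 w 0.0410 F [ 0.1 -0.4  0.4]
shift [ 0.0868  0.1211 -0.0015] rotx 88.8
```

View pics/c5.png

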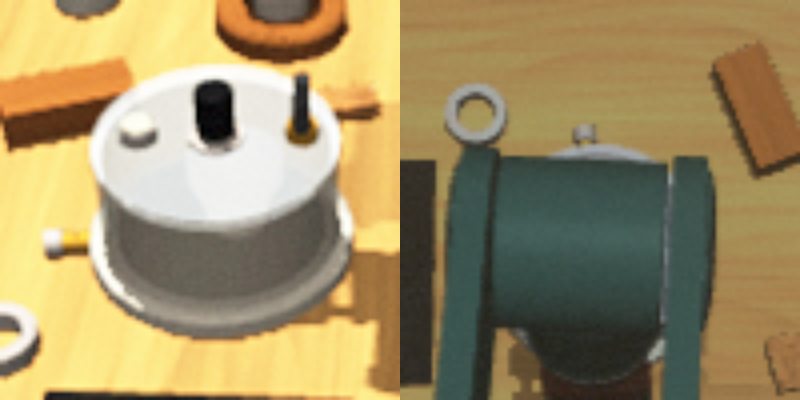

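The tap bar now lies along the lid's y axis; it shows end-on at crop (300,105), so it's open. Next: the knob.

```bash
python3 -m inch '[{"translation":[0,0.12,-0.002],"rot":[-64,0,0],"gripper":0.1},{"translation":[0,0.12,-0.002],"rot":[-64,0,0],"gripper":0.1},{"translation":[0,0.12,-0.002],"rot":[-64,0,0],"gripper":0.1},{"translation":[0,0.12,-0.002],"rot":[-64,0,0],"gripper":0.1},{"translation":[0.04,0.12,-0.002],"rot":[-64,0,0],"gripper":0.1},{"translation":[0.06,0.12,-0.002],"rot":[-64,0,0],"gripper":0.1},{"translation":[0.06,0.12,-0.002],"rot":[-64,0,0],"gripper":0.1},{"translation":[0.06,0.12,-0.002],"rot":[-64,0,0],"gripper":0.1}]'; python3 go.py 0.625 0.061 0.103 92
```

```text
time_s: 6.3
tool_pos: [0.619, 0.0616, 0.1803]
tcp_rot: [[-0.003, 0.373, 0.928], [0.0, 0.928, -0.373], [-1.0, -0.001, -0.003]]
ft_force: [0.5, -0.0, 1.1]
grip_width: 0.0484
t 6.3 pos [0.619  0.0616 0.1803] yaw 68.1 tilt 0.20 q6 -1.20 w 0.0484 F [ 0.5 -0.   1.1]
shift [0.0773 0.0018 0.006 ] rotx -23.9
```

```bash
python3 -m inch '[{"translation":[0.02,0.002,0.005],"rot":[-8,0,0],"gripper":0.1},{"translation":[0.035,0.002,0.005],"rot":[-16,0,0],"gripper":0.1},{"translation":[0.04,0.002,0.005],"rot":[-24,0,0],"gripper":0.1},{"translation":[0.06,0.002,0.005],"rot":[-24,0,0],"gripper":0.1},{"translation":[0.077,0.002,0.005],"rot":[-24,0,0],"gripper":0.1},{"translation":[0.077,0.002,0.005],"rot":[-24,0,0],"gripper":0.1}]'; python3 go.py 0.625 0.061 0.103 92
```

```text
time_s: 6.9
tool_pos: [0.623, 0.0615, 0.1024]
tcp_rot: [[-0.006, -0.032, 0.999], [0.0, 0.999, 0.032], [-1.0, 0.001, -0.006]]
ft_force: [-0.6, 0.0, 1.3]
grip_width: 0.0484
t 6.9 pos [0.623  0.0615 0.1024] yaw 91.8 tilt 0.33 q6 -1.61 w 0.0484 F [-0.6  0.   1.3]
shift [-0.0006 -0.0006  0.002 ] rotx -0.2
```

```bash
python3 -m inch '[{"translation":[0,0,0.001],"rot":[0,0,0],"gripper":0.1},{"translation":[0,0,0.001],"rot":[0,0,0],"gripper":-1},{"translation":[0,0,0.001],"rot":[0,0,0],"gripper":-1},{"translation":[0,0,0.001],"rot":[0,0,0],"gripper":-1},{"translation":[0,0,0.001],"rot":[0,0,0],"gripper":-1},{"translation":[0,0,0.001],"rot":[0,0,0],"gripper":-1}]' 40; python3 go.py 0.625 0.061 0.103 92
```

```text
time_s: 7.5
tool_pos: [0.6268, 0.0611, 0.1065]
tcp_rot: [[0.001, -0.032, 0.999], [-0.0, 0.999, 0.032], [-1.0, -0.0, 0.001]]
ft_force: [0.1, -1.8, 4.3]
grip_width: 0.0245
t 7.5 pos [0.6268 0.0611 0.1065] yaw 91.8 tilt 0.08 q6 -1.61 w 0.0245 F [ 0.1 -1.8  4.3]
shift [ 0.0035 -0.     -0.0018] rotx -0.2
```

```bash
python3 -m inch '[{"translation":[-0.01,0,0],"rot":[0,0,0],"gripper":-1},{"translation":[-0.03,0,0],"rot":[0,0,0],"gripper":-1},{"translation":[-0.06,0,0],"rot":[0,0,0],"gripper":-1},{"translation":[-0.09,0,0],"rot":[0,0,0],"gripper":-1},{"translation":[-0.1,0,0],"rot":[0,0,0],"gripper":-1},{"translation":[-0.1,0.04,0],"rot":[0,0,0],"gripper":-1},{"translation":[-0.1,0.08,0],"rot":[0,0,0],"gripper":-1},{"translation":[-0.1,0.12,0],"rot":[0,0,0],"gripper":-1}]'; python3 go.py 0.6215 0.294 0.2 92
```

```text
time_s: 8.3
tool_pos: [0.6212, 0.1823, 0.2045]
tcp_rot: [[-0.002, -0.03, 1.0], [0.0, 1.0, 0.03], [-1.0, 0.0, -0.002]]
ft_force: [0.8, -0.4, -5.1]
grip_width: 0.0246
t 8.3 pos [0.6212 0.1823 0.2045] yaw 91.7 tilt 0.14 q6 -1.42 w 0.0246 F [ 0.8 -0.4 -5.1]
shift [0.0045 0.1117 0.0038] rotx -0.3
```

```bash
python3 -m inch '[{"translation":[0,0.04,0.003],"rot":[0,0,0],"gripper":-1},{"translation":[0,0.08,0.003],"rot":[0,0,0],"gripper":-1},{"translation":[0.01,0.112,0.003],"rot":[0,0,0],"gripper":-1},{"translation":[0.04,0.112,0.003],"rot":[0,0,0],"gripper":-1},{"translation":[0.07,0.112,0.003],"rot":[0,0,0],"gripper":-1},{"translation":[0.08,0.112,0.003],"rot":[0,0,0],"gripper":-1},{"translation":[0.08,0.112,0.003],"rot":[0,0,0],"gripper":-1},{"translation":[0.08,0.112,0.003],"rot":[0,0,0],"gripper":-1}]'; python3 go.py 0.6215 0.294 0.097 92;  python3 - <<'E'
from h import *
s=cap('side','s3');t=cap('top','t3')
E
```

```text
time_s: 9.1
tool_pos: [0.6223, 0.2933, 0.1263]
tcp_rot: [[0.0, -0.031, 1.0], [0.0, 1.0, 0.031], [-1.0, 0.0, 0.0]]
ft_force: [0.7, 0.1, -5.4]
grip_width: 0.0245
t 9.1 pos [0.6223 0.2933 0.1263] yaw 91.8 tilt 0.03 q6 -1.26 w 0.0245 F [ 0.7  0.1 -5.4]
shift [ 0.0293  0.0008 -0.0008] rotx -0.2
```

View pics/s3.png

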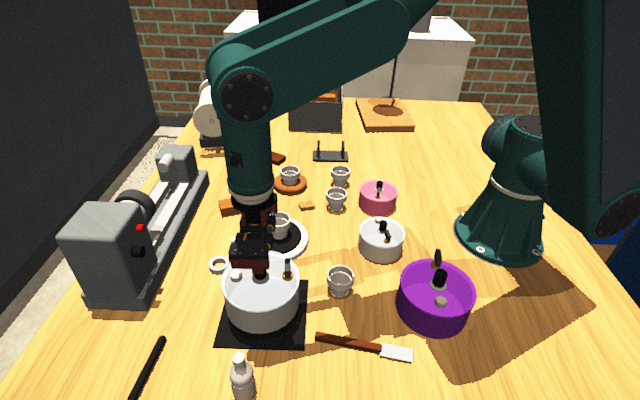

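View pics/t3.png

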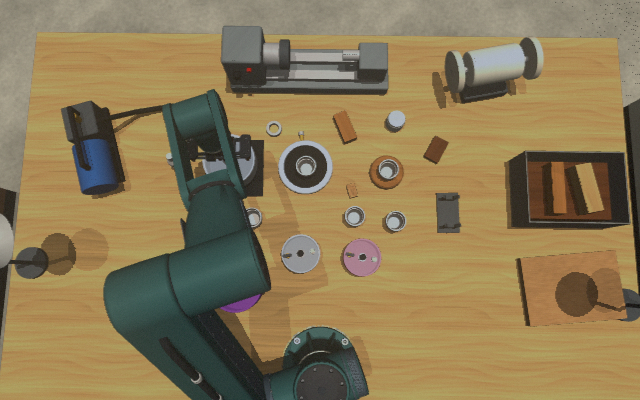

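The side view shows the lid over the mat with the tap open. A bench cup has been knocked from (334,265) to (340,282). The chamber cup is now visible at (305,167) in the top view. Lowering the lid.

```bash
python3 -m inch '[{"translation":[0.01,0.001,-0.001],"rot":[0,0,0],"gripper":-1},{"translation":[0.018,0.001,-0.001],"rot":[0,0,0],"gripper":-1},{"translation":[0.023,0.001,-0.001],"rot":[0,0,0],"gripper":-1},{"translation":[0.027,0.001,-0.001],"rot":[0,0,0],"gripper":-1},{"translation":[0.03,0.001,-0.001],"rot":[0,0,0],"gripper":-1},{"translation":[0.031,0.001,-0.001],"rot":[0,0,0],"gripper":-1},{"translation":[0.031,0.001,-0.001],"rot":[0,0,0],"gripper":-1},{"translation":[0.031,0.001,-0.001],"rot":[0,0,0],"gripper":-1}]'; python3 go.py 0.6215 0.294 0.097 92
```

```text
time_s: 10.0
tool_pos: [0.6216, 0.2935, 0.0962]
tcp_rot: [[0.002, -0.032, 0.999], [-0.001, 0.999, 0.032], [-1.0, -0.001, 0.002]]
ft_force: [-1.9, -5.9, 5.4]
grip_width: 0.0244
t 10.0 pos [0.6216 0.2935 0.0962] yaw 91.8 tilt 0.10 q6 -1.26 w 0.0244 F [-1.9 -5.9  5.4]
shift [-0.0008  0.0005 -0.0001] rotx -0.2
```

```bash
python3 -m inch '[{"translation":[0,0,0],"rot":[0,0,0],"gripper":0.1},{"translation":[0,0,0],"rot":[0,0,0],"gripper":0.1},{"translation":[0,0,0],"rot":[0,0,0],"gripper":0.1},{"translation":[-0.03,0,0],"rot":[0,0,0],"gripper":0.1},{"translation":[-0.07,0,0],"rot":[0,0,0],"gripper":0.1},{"translation":[-0.12,-0.03,0],"rot":[0,0,0],"gripper":0.5},{"translation":[-0.15,-0.08,0],"rot":[0,0,0],"gripper":1},{"translation":[-0.15,-0.13,0],"rot":[0,0,0],"gripper":1}]'; python3 go.py 0.61 -0.2 0.2 92
```

```text
time_s: 10.8
tool_pos: [0.6271, 0.1789, 0.2474]
tcp_rot: [[0.008, -0.034, 0.999], [0.002, 0.999, 0.034], [-1.0, 0.002, 0.008]]
ft_force: [1.0, -0.5, -0.3]
grip_width: 0.069
t 10.8 pos [0.6271 0.1789 0.2474] yaw 92.0 tilt 0.48 q6 -1.43 w 0.0690 F [ 1.  -0.5 -0.3]
shift [ 0.0464 -0.3781 -0.0305] rotx -0.0
```

```bash
python3 -m inch '[{"translation":[0.04,-0.382,-0.018],"rot":[0,0,0],"gripper":1},{"translation":[0.04,-0.382,-0.018],"rot":[0,0,0],"gripper":1},{"translation":[0.04,-0.382,-0.018],"rot":[0,0,0],"gripper":1},{"translation":[0.04,-0.382,-0.018],"rot":[0,0,0],"gripper":1},{"translation":[0.04,-0.382,-0.018],"rot":[0,0,0],"gripper":1},{"translation":[0.04,-0.382,-0.018],"rot":[0,0,0],"gripper":1},{"translation":[0.04,-0.382,-0.018],"rot":[0,0,0],"gripper":1},{"translation":[0.04,-0.382,-0.018],"rot":[0,0,0],"gripper":1}]'; python3 -m inch '[{"translation":[0,0,0],"rot":[0,0,0],"gripper":1}]'; python3 go.py 0.6115 -0.204 0.047 90
python3 - <<'E'
from h import *
t=load('top0');t3=load('t3');s3=load('s3')
def rim(nm,c,z,dz=.006,r=.042):
    for n,im in(('t',t3),('s',s3)):
        P=sel(im,c,r,z-dz,z+dz)
        if len(P)<8: print(nm,n,len(P));continue
        c1,R=ccen(P); print(nm,n,len(P),np.round(c1,4),round(R,4),P[:,2].mean().round(4))
rim('A',onz(s3,340,276,.056),.056)
rim('B',[.4605,-.0985],.056)
rim('C',[.4455,-.2275],.056)
rim('base',[.6115,-.204],.062)
rim('dry',onz(t3,305,166,.076),.076)
for n,im in(('t',t3),('s',s3)): print(n,ccen(sel(im,[.62,.06],.1,.010,.0235)),len(sel(im,[.62,.06],.1,.0,.0235)))
E
```

```text
time_s: 11.6
tool_pos: [0.6185, -0.2077, 0.2024]
tcp_rot: [[0.0, -0.03, 1.0], [-0.0, 1.0, 0.03], [-1.0, -0.0, 0.0]]
ft_force: [0.3, 0.9, 0.4]
grip_width: 0.0878
time_s: 11.7
tool_pos: [0.6184, -0.2093, 0.202]
tcp_rot: [[0.0, -0.027, 1.0], [-0.001, 1.0, 0.027], [-1.0, -0.001, -0.0]]
ft_force: [-0.2, 0.4, -0.4]
grip_width: 0.0877
t 11.7 pos [ 0.6184 -0.2093  0.202 ] yaw 91.6 tilt 0.08 q6 -2.03 w 0.0877 F [-0.2  0.4 -0.4]
shift [ 0.155   0.0057 -0.0068] rotx 1.6
A t 48 [0.4528 0.226 ] 0.0319 0.0553
A s 197 [0.4503 0.2244] 0.0333 0.0548
B t 71 [ 0.4619 -0.0979] 0.0319 0.0554
B s 113 [ 0.4566 -0.099 ] 0.0337 0.0543
C t 75 [ 0.4487 -0.2261] 0.0319 0.0545
C s 96 [ 0.4453 -0.2276] 0.034 0.0545
base t 79 [ 0.6118 -0.2036] 0.0325 0.0618
base s 92 [ 0.6073 -0.2054] 0.0345 0.0603
dry t 86 [0.6161 0.0586] 0.0322 0.0755
dry s 92 [0.6121 0.0558] 0.0336 0.0746
t ((0.6281861066818237, 0.06264711916446686), 0.09155601263046265) 2147
s ((0.5817579030990601, 0.057869862765073776), 0.07763900607824326) 977
```

```bash
python3 -m inch '[{"translation":[0.05,0.005,-0.006],"rot":[1.6,0,0],"gripper":1},{"translation":[0.1,0.005,-0.006],"rot":[1.6,0,0],"gripper":1},{"translation":[0.14,0.005,-0.006],"rot":[1.6,0,0],"gripper":1},{"translation":[0.155,0.005,-0.006],"rot":[1.6,0,0],"gripper":1},{"translation":[0.155,0.005,-0.006],"rot":[1.6,0,0],"gripper":1},{"translation":[0.155,0.005,-0.006],"rot":[1.6,0,0],"gripper":1}]' 5; python3 go.py 0.6115 -0.204 0.047 90
```

```text
time_s: 12.3
tool_pos: [0.6139, -0.1998, 0.0493]
tcp_rot: [[0.002, -0.004, 1.0], [-0.001, 1.0, 0.004], [-1.0, -0.001, 0.002]]
ft_force: [0.5, 0.5, 0.2]
grip_width: 0.0876
t 12.3 pos [ 0.6139 -0.1998  0.0493] yaw 90.2 tilt 0.13 q6 -2.00 w 0.0876 F [0.5 0.5 0.2]
shift [ 0.0023 -0.0042 -0.0024] rotx 0.2
```

```bash
python3 -m inch '[{"translation":[0,0,0],"rot":[0,0,0],"gripper":0.4},{"translation":[0,0,0],"rot":[0,0,0],"gripper":0.3},{"translation":[0,0,0],"rot":[0,0,0],"gripper":0.3},{"translation":[0,0,0],"rot":[0,0,0],"gripper":0.3},{"translation":[0,0,0],"rot":[0,0,0],"gripper":0.3}]' 3; python3 go.py 0.6115 -0.204 0.047 90
```

```text
time_s: 12.8
tool_pos: [0.6126, -0.1998, 0.0481]
tcp_rot: [[0.0, -0.004, 1.0], [-0.0, 1.0, 0.004], [-1.0, -0.0, 0.0]]
ft_force: [-0.3, -0.2, 0.1]
grip_width: 0.0577
t 12.8 pos [ 0.6126 -0.1998  0.0481] yaw 90.2 tilt 0.02 q6 -2.00 w 0.0577 F [-0.3 -0.2  0.1]
shift [ 0.0011 -0.0042 -0.0011] rotx 0.2
```

Run:
```python
from h import *
s=cap('side','s4');t=cap('top','t4')
cv2.imwrite('pics/c6.png',np.hstack([cv2.resize(s['color'][130:230,240:340],None,fx=4,fy=4),cv2.resize(t['color'][120:220,340:440],None,fx=4,fy=4)]))
```

View pics/c6.png

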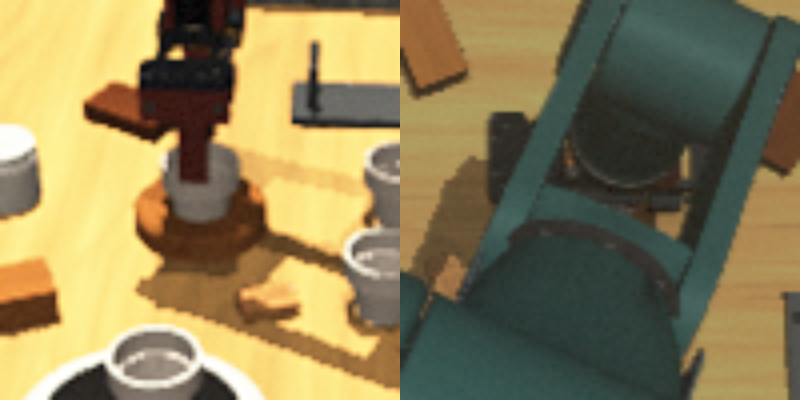

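```bash
python3 -m inch '[{"translation":[0,0,0],"rot":[0,0,0],"gripper":0.1},{"translation":[0,0,0],"rot":[0,0,0],"gripper":0.1},{"translation":[0,0,0],"rot":[0,0,0],"gripper":0.1}]' 3; python3 go.py 0.6115 -0.204 0.047 90
```

```text
time_s: 13.2
tool_pos: [0.6124, -0.1997, 0.0477]
tcp_rot: [[-0.0, -0.004, 1.0], [0.0, 1.0, 0.004], [-1.0, 0.0, -0.0]]
ft_force: [0.1, 0.1, 0.3]
grip_width: 0.0484
t 13.2 pos [ 0.6124 -0.1997  0.0477] yaw 90.2 tilt 0.01 q6 -2.00 w 0.0484 F [0.1 0.1 0.3]
shift [ 0.0007 -0.0043 -0.0009] rotx 0.2
```

Run:
```python
from h import *
s=cap('side','s5')
print(proj(s,[.6124,-.1997+.0242,.0477]),proj(s,[.6124,-.1997-.0242,.0477]),proj(s,[.6115,-.204+.032,.062]),proj(s,[.6115,-.204,.062]))
cv2.imwrite('pics/c7.png',cv2.resize(s['color'][140:210,255:325],None,fx=8,fy=8,interpolation=cv2.INTER_CUBIC))
```

```text
(np.float64(287.8250905688139), np.float64(178.4893556049805)) (np.float64(289.3382709815292), np.float64(170.3084291639101)) (np.float64(287.8891280817048), np.float64(175.33817766732426)) (np.float64(288.9083677239756), np.float64(169.88683479866995))
```

View pics/c7.png

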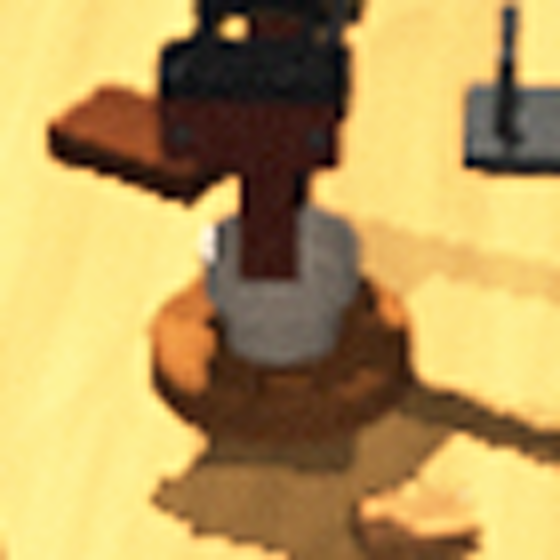

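Run:
```python
from h import *
for n in ('s4','s5'):
    s=load(n)
    for v in range(160,192,2): print(n,v,p3(s,288,v).round(4),s['color'][v,288])
```

```text
s4 160 [ 0.6034 -0.1164  0.1517] [16 20 54]
s4 162 [ 0.6082 -0.1568  0.1203] [25 32 58]
s4 164 [ 0.6088 -0.16    0.1113] [20 26 56]
s4 166 [ 0.6087 -0.1578  0.1054] [26 30 60]
s4 168 [ 0.6093 -0.1612  0.0961] [17 24 55]
s4 170 [ 0.6096 -0.1626  0.088 ] [21 26 57]
s4 172 [ 0.61   -0.1648  0.0792] [21 30 56]
s4 174 [ 0.6097 -0.1605  0.0746] [17 24 53]
s4 176 [ 0.6118 -0.1769  0.0563] [ 82  97 109]
s4 178 [ 0.6118 -0.1759  0.0493] [100 110 124]
s4 180 [ 0.6131 -0.1848  0.0356] [ 93 107 118]
s4 182 [ 0.613  -0.1823  0.0295] [ 89 101 114]
s4 184 [ 0.6136 -0.1859  0.0192] [ 89 102 115]
s4 186 [ 0.6117 -0.1688  0.0233] [ 8 33 63]
s4 188 [ 0.611  -0.1609  0.021 ] [21 42 66]
s4 190 [ 0.6099 -0.1507  0.0205] [23 48 86]
s5 160 [ 0.6035 -0.1173  0.1512] [23 29 58]
s5 162 [ 0.609  -0.1633  0.1163] [16 24 54]
s5 164 [ 0.6092 -0.1635  0.1091] [21 26 57]
s5 166 [ 0.6095 -0.1652  0.1008] [17 21 54]
s5 168 [ 0.6093 -0.162   0.0956] [16 22 54]
s5 170 [ 0.6095 -0.1623  0.0881] [22 31 63]
s5 172 [ 0.6106 -0.1696  0.0761] [14 23 56]
s5 174 [ 0.6104 -0.1669  0.0704] [22 26 60]
s5 176 [ 0.6114 -0.1732  0.0587] [105 118 129]
s5 178 [ 0.6117 -0.1744  0.0503] [ 96 109 122]
s5 180 [ 0.6127 -0.182   0.0375] [ 97 109 119]
s5 182 [ 0.613  -0.183   0.0291] [ 91 103 113]
s5 184 [ 0.6136 -0.1858  0.0193] [ 90 102 111]
s5 186 [ 0.612  -0.1714  0.0215] [19 36 65]
s5 188 [ 0.6109 -0.1604  0.0214] [18 40 76]
s5 190 [ 0.6099 -0.1507  0.0205] [21 49 84]
```

Run:
```python
from h import *
s=load('s1')
print(proj(s,[.5684,.0516+.0155,.1624]))
for u in (291,):
  for v in range(170,200,2): print(v,p3(s,u,v).round(4),s['color'][v,u])
cv2.imwrite('pics/c8.png',cv2.resize(s['color'][140:220,255:335],None,fx=8,fy=8,interpolation=cv2.INTER_CUBIC)[:600])
```

```text
(np.float64(294.3890051093715), np.float64(194.9773310068086))
170 [0.5683 0.1333 0.2777] [20 22 59]
172 [0.5686 0.132  0.2718] [25 26 61]
174 [0.5687 0.1313 0.2661] [18 25 60]
176 [0.5748 0.0766 0.2246] [16 25 59]
178 [0.5749 0.0767 0.2191] [16 20 55]
180 [0.5748 0.0783 0.2144] [19 25 54]
182 [0.5751 0.0761 0.2071] [18 28 58]
184 [0.5753 0.0756 0.2009] [22 22 56]
186 [0.5754 0.0758 0.1952] [17 26 52]
188 [0.5757 0.0738 0.1879] [18 24 55]
190 [ 0.6009 -0.1551  0.0178] [ 36  74 134]
192 [ 0.6009 -0.1538  0.011 ] [17 48 85]
194 [ 0.6007 -0.1512  0.0049] [13 41 86]
196 [ 6.004e-01 -1.467e-01  3.000e-04] [ 96 184 244]
198 [ 0.5857 -0.0114  0.0937] [186 239 254]
```

View pics/c8.png

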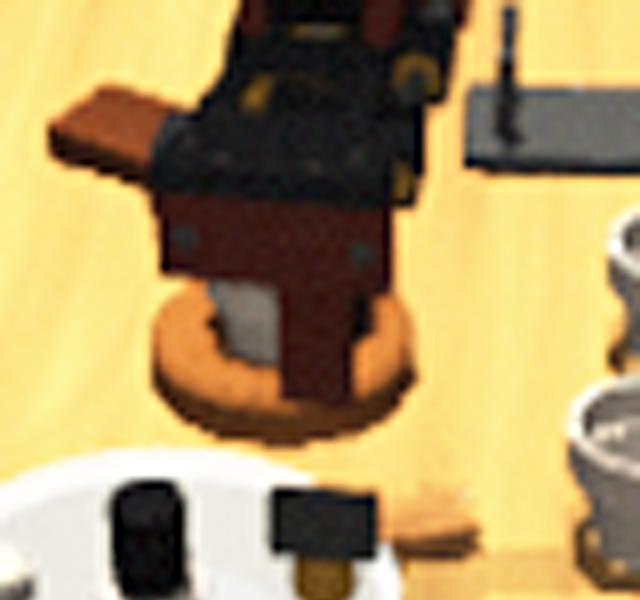

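Depth on the finger in s1, s4 and s5 puts the real fingertip about 20 mm above the reported TCP height. So here the fingers closed just above the cup's rim. I'll check this with a lower grip that stays safe either way.

```bash
python3 -m inch '[{"translation":[-0.02,0,0],"rot":[0,0,0],"gripper":1},{"translation":[-0.02,-0.004,-0.001],"rot":[0,0,0],"gripper":1},{"translation":[-0.02,-0.004,-0.001],"rot":[0,0,0],"gripper":1},{"translation":[-0.02,-0.004,-0.001],"rot":[0,0,0],"gripper":1},{"translation":[-0.0,-0.004,-0.001],"rot":[0,0,0],"gripper":1},{"translation":[0.01,-0.004,-0.001],"rot":[0,0,0],"gripper":1},{"translation":[0.02,-0.004,-0.001],"rot":[0,0,0],"gripper":1},{"translation":[0.02,-0.004,-0.001],"rot":[0,0,0],"gripper":1}]' 3; python3 -m inch '[{"translation":[0,0,0],"rot":[0,0,0],"gripper":0.4},{"translation":[0,0,0],"rot":[0,0,0],"gripper":0.3},{"translation":[0,0,0],"rot":[0,0,0],"gripper":0.3},{"translation":[0,0,0],"rot":[0,0,0],"gripper":0.3}]'; python3 go.py 0.6115 -0.204 0.047 90;python3 - <<'E'
from h import *
s=cap('side','s6')
cv2.imwrite('pics/c9.png',cv2.resize(s['color'][140:210,255:325],None,fx=8,fy=8,interpolation=cv2.INTER_CUBIC))
E
```

```text
time_s: 14.05
tool_pos: [0.61, -0.203, 0.0258]
tcp_rot: [[-0.003, -0.004, 1.0], [0.002, 1.0, 0.004], [-1.0, 0.002, -0.003]]
ft_force: [-0.6, 0.9, 0.5]
grip_width: 0.0879
time_s: 14.45
tool_pos: [0.612, -0.204, 0.0284]
tcp_rot: [[0.001, -0.004, 1.0], [-0.001, 1.0, 0.004], [-1.0, -0.001, 0.001]]
ft_force: [-1.0, -0.4, 1.3]
grip_width: 0.064
t 14.4 pos [ 0.612  -0.204   0.0284] yaw 90.2 tilt 0.08 q6 -2.00 w 0.0640 F [-1.  -0.4  1.3]
shift [-0.0186  0.     -0.0005] rotx 0.2
```

View pics/c9.png

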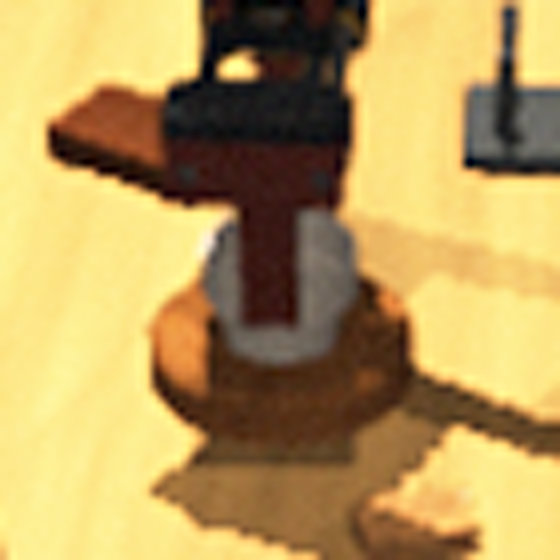

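The grip on the collar reads 64.0 mm, so the offset is confirmed: tip = reported z + 19 mm. Next I'll centre the base cup along the other axis.

```bash
python3 -m inch '[{"translation":[0,0,0],"rot":[0,0,0],"gripper":1},{"translation":[0,0,0],"rot":[0,0,0],"gripper":1},{"translation":[0,0,0],"rot":[8.5,0,0],"gripper":1},{"translation":[0,0,0],"rot":[17,0,0],"gripper":1},{"translation":[0,0,0],"rot":[25.5,0,0],"gripper":1},{"translation":[0,0,0],"rot":[34,0,0],"gripper":1},{"translation":[0,0,0],"rot":[42.5,0,0],"gripper":1},{"translation":[0,0,0],"rot":[51,0,0],"gripper":1}]';python3 -m inch '[{"translation":[0,0,0],"rot":[8.5,0,0],"gripper":1},{"translation":[0,0,0],"rot":[17,0,0],"gripper":1},{"translation":[0,0,0],"rot":[25.5,0,0],"gripper":1},{"translation":[0,0,0],"rot":[34,0,0],"gripper":0.7},{"translation":[0,0,0],"rot":[38,0,0],"gripper":0.3},{"translation":[0,0,0],"rot":[38,0,0],"gripper":0.3},{"translation":[0,0,0],"rot":[38,0,0],"gripper":0.3},{"translation":[0,0,0],"rot":[38,0,0],"gripper":0.3}]'; python3 go.py 0.6115 -0.204 0.047 90
```

```text
time_s: 15.3
tool_pos: [0.6113, -0.2035, 0.0276]
tcp_rot: [[-0.0, 0.779, 0.627], [0.0, 0.627, -0.779], [-1.0, -0.0, -0.001]]
ft_force: [0.1, -0.0, 0.7]
grip_width: 0.0876
time_s: 16.1
tool_pos: [0.6114, -0.2036, 0.0277]
tcp_rot: [[-0.0, 1.0, 0.023], [0.0, 0.023, -1.0], [-1.0, -0.0, -0.0]]
ft_force: [-0.9, -0.0, -0.1]
grip_width: 0.0644
t 16.1 pos [ 0.6114 -0.2036  0.0277] yaw 1.3 tilt 0.02 q6 -0.45 w 0.0644 F [-0.9 -0.  -0.1]
shift [-0.0193  0.0001  0.0004] rotx -88.7
```

```bash
python3 -m inch '[{"translation":[0,0,0],"rot":[0,0,0],"gripper":1},{"translation":[0,0,0],"rot":[0,0,0],"gripper":1},{"translation":[-0.04,0,0],"rot":[0,0,0],"gripper":1},{"translation":[-0.08,-0.03,0],"rot":[0,0,0],"gripper":1},{"translation":[-0.08,-0.08,0.01],"rot":[0,0,0],"gripper":1},{"translation":[-0.08,-0.12,0.02],"rot":[0,0,0],"gripper":1},{"translation":[-0.08,-0.163,0.019],"rot":[0,0,0],"gripper":1},{"translation":[-0.08,-0.163,0.019],"rot":[0,0,0],"gripper":1}]'; python3 -m inch '[{"translation":[0,0,0],"rot":[0,0,0],"gripper":1}]'; python3 go.py 0.4485 -0.2265 0.022 0;python3 - <<'E'
from h import *
s=cap('side','s7');t=cap('top','t7')
def rim(nm,c,z,dz=.006,r=.042):
    for n,im in(('t',t),('s',s)):
        P=sel(im,c,r,z-dz,z+dz)
        if len(P)<8: print(nm,n,len(P));continue
        c1,R=ccen(P); print(nm,n,len(P),np.round(c1,4),round(R,4),P[:,2].mean().round(4))
rim('A',[.452,.225],.056)
rim('B',[.4605,-.0985],.056)
rim('C',[.4455,-.2275],.056)
rim('base',[.6115,-.204],.062)
rim('dry',[.615,.058],.076)
E
```

```text
time_s: 16.9
tool_pos: [0.4424, -0.2242, 0.1072]
tcp_rot: [[-0.006, 1.0, 0.02], [0.003, 0.02, -1.0], [-1.0, -0.006, -0.003]]
ft_force: [-0.9, 0.4, -0.1]
grip_width: 0.0881
time_s: 17.0
tool_pos: [0.4485, -0.2263, 0.1081]
tcp_rot: [[0.001, 1.0, 0.02], [-0.0, 0.02, -1.0], [-1.0, 0.001, 0.0]]
ft_force: [0.3, -0.0, 0.8]
grip_width: 0.0879
t 17.0 pos [ 0.4485 -0.2263  0.1081] yaw 1.1 tilt 0.04 q6 -0.63 w 0.0879 F [ 0.3 -0.   0.8]
shift [ 0.0861 -0.      0.0002] rotx 1.1
A t 85 [0.4525 0.2256] 0.0322 0.0554
A s 199 [0.4495 0.2245] 0.0332 0.0548
B t 76 [ 0.462  -0.0977] 0.0321 0.0551
B s 115 [ 0.4573 -0.0983] 0.0333 0.0543
C t 9 [ 0.4259 -0.2104] 0.0094 0.0555
C s 97 [ 0.442  -0.2273] 0.0343 0.0546
base t 83 [ 0.6115 -0.201 ] 0.0324 0.0602
base s 100 [ 0.6062 -0.203 ] 0.034 0.0604
dry t 83 [0.6164 0.0574] 0.0326 0.0754
dry s 151 [0.6135 0.0552] 0.0338 0.0746
```

View pics/t7.png

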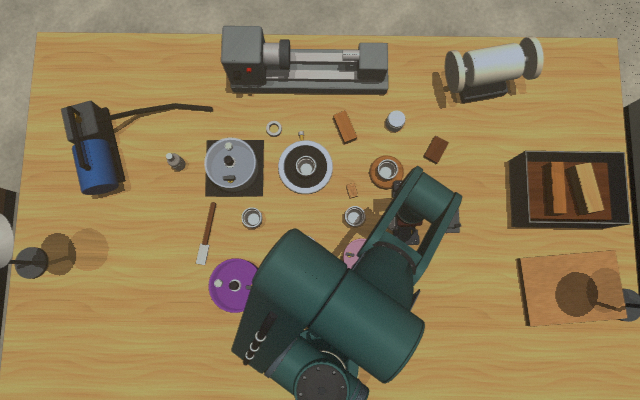

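The top view shows the lid standing square on the mat at (230,163), with the remaining cups at (252,218), (354,216) and (305,166). Grasping cup C.

```bash
python3 -m inch '[{"translation":[0.04,0,0.001],"rot":[0,0,0],"gripper":1},{"translation":[0.07,0,0.001],"rot":[0,0,0],"gripper":1},{"translation":[0.086,0,0.001],"rot":[0,0,0],"gripper":1},{"translation":[0.086,0,0.001],"rot":[0,0,0],"gripper":1},{"translation":[0.086,0,0.001],"rot":[0,0,0],"gripper":0},{"translation":[0.086,0,0.001],"rot":[0,0,0],"gripper":0},{"translation":[0.086,0,0.001],"rot":[0,0,0],"gripper":0},{"translation":[0.086,0,0.001],"rot":[0,0,0],"gripper":0}]' 15;  python3 go.py 0.6114 -0.2037 0.147 1.1
```

```text
time_s: 17.9
tool_pos: [0.4497, -0.2276, 0.0227]
tcp_rot: [[0.002, 1.0, 0.021], [-0.001, 0.021, -1.0], [-1.0, 0.002, 0.001]]
ft_force: [-0.1, 0.8, 3.5]
grip_width: 0.0638
t 17.9 pos [ 0.4497 -0.2276  0.0227] yaw 1.2 tilt 0.11 q6 -0.63 w 0.0638 F [-0.1  0.8  3.5]
shift [-0.124   0.1623 -0.0203] rotx 0.1
```

```bash
python3 -m inch '[{"translation":[-0.03,0,0],"rot":[0,0,0],"gripper":0},{"translation":[-0.07,0,0],"rot":[0,0,0],"gripper":0},{"translation":[-0.11,0.02,0],"rot":[0,0,0],"gripper":0},{"translation":[-0.12,0.07,-0.01],"rot":[0,0,0],"gripper":0},{"translation":[-0.12,0.12,-0.02],"rot":[0,0,0],"gripper":0},{"translation":[-0.12,0.16,-0.02],"rot":[0,0,0],"gripper":0},{"translation":[-0.12,0.162,-0.02],"rot":[0,0,0],"gripper":0},{"translation":[-0.12,0.162,-0.02],"rot":[0,0,0],"gripper":0}]';python3 -m inch '[{"translation":[0,0,0],"rot":[0,0,0],"gripper":0},{"translation":[0,0,0],"rot":[0,0,0],"gripper":0}]';  python3 go.py 0.6114 -0.2037 0.049 1.1
```

```text
time_s: 18.7
tool_pos: [0.6108, -0.2034, 0.1416]
tcp_rot: [[-0.0, 1.0, 0.022], [0.0, 0.022, -1.0], [-1.0, -0.0, -0.0]]
ft_force: [-0.5, 0.5, -0.7]
grip_width: 0.0636
time_s: 18.9
tool_pos: [0.6087, -0.2037, 0.1417]
tcp_rot: [[-0.001, 1.0, 0.02], [0.001, 0.02, -1.0], [-1.0, -0.001, -0.001]]
ft_force: [0.3, 0.0, -0.9]
grip_width: 0.0637
t 18.9 pos [ 0.6087 -0.2037  0.1417] yaw 1.2 tilt 0.09 q6 -0.45 w 0.0637 F [ 0.3  0.  -0.9]
shift [0.0927 0.0028 0.0001] rotx 0.1
```

```bash
python3 -m inch '[{"translation":[0.04,0.002,0],"rot":[0,0,0],"gripper":0},{"translation":[0.05,0.002,0],"rot":[0,0,0],"gripper":0},{"translation":[0.05,0.002,0],"rot":[0,0,0],"gripper":0},{"translation":[0.05,0.002,0],"rot":[0,0,0],"gripper":0}]';  python3 go.py 0.6114 -0.2037 0.049 1.1
```

```text
time_s: 19.3
tool_pos: [0.6122, -0.2039, 0.0924]
tcp_rot: [[-0.0, 1.0, 0.021], [0.0, 0.021, -1.0], [-1.0, -0.0, -0.0]]
ft_force: [0.2, -0.1, -0.4]
grip_width: 0.0639
t 19.3 pos [ 0.6122 -0.2039  0.0924] yaw 1.2 tilt 0.02 q6 -0.45 w 0.0639 F [ 0.2 -0.1 -0.4]
shift [ 0.0434 -0.0008 -0.0002] rotx 0.1
```

```bash
python3 -m inch '[{"translation":[0.01,-0.001,0],"rot":[0,0,0],"gripper":0},{"translation":[0.02,-0.001,0],"rot":[0,0,0],"gripper":0},{"translation":[0.03,-0.001,0],"rot":[0,0,0],"gripper":0},{"translation":[0.037,-0.001,0],"rot":[0,0,0],"gripper":0},{"translation":[0.041,-0.001,0],"rot":[0,0,0],"gripper":0},{"translation":[0.044,-0.001,0],"rot":[0,0,0],"gripper":0},{"translation":[0.044,-0.001,0],"rot":[0,0,0],"gripper":0},{"translation":[0.044,-0.001,0],"rot":[0,0,0],"gripper":0}]';  python3 go.py 0.6114 -0.2037 0.049 1.1
```

```text
time_s: 20.1
tool_pos: [0.6112, -0.2036, 0.0486]
tcp_rot: [[-0.0, 1.0, 0.021], [0.0, 0.021, -1.0], [-1.0, -0.0, -0.0]]
ft_force: [-3.0, 1.1, 5.3]
grip_width: 0.0634
t 20.1 pos [ 0.6112 -0.2036  0.0486] yaw 1.2 tilt 0.03 q6 -0.45 w 0.0634 F [-3.   1.1  5.3]
shift [-0.0004  0.0002  0.0001] rotx 0.1
```

Cup 1 is home at tool z 0.0486, where 0.0487 was predicted. Release and move to cup B.

```bash
python3 -m inch '[{"translation":[0,0,0],"rot":[0,0,0],"gripper":1},{"translation":[0,0,0],"rot":[0,0,0],"gripper":1},{"translation":[0,0,0],"rot":[0,0,0],"gripper":1},{"translation":[-0.04,0,0],"rot":[0,0,0],"gripper":1},{"translation":[-0.06,-0.03,-0.02],"rot":[0,0,0],"gripper":1},{"translation":[-0.06,-0.07,-0.05],"rot":[0,0,0],"gripper":1},{"translation":[-0.06,-0.11,-0.08],"rot":[0,0,0],"gripper":1},{"translation":[-0.06,-0.147,-0.108],"rot":[0,0,0],"gripper":1}]';python3 -m inch '[{"translation":[0,0,0],"rot":[0,0,0],"gripper":1},{"translation":[0,0,0],"rot":[0,0,0],"gripper":1}]';  python3 go.py 0.462 -0.099 0.022 1.1
python3 - <<'E'
from h import *
s=cap('side','s8')
cv2.imwrite('pics/c10.png',cv2.resize(s['color'][140:220,255:375],None,fx=6,fy=6,interpolation=cv2.INTER_CUBIC))
def rim(nm,c,z,dz=.006,r=.042):
        P=sel(s,c,r,z-dz,z+dz); c1,R=ccen(P); print(nm,len(P),np.round(c1,4),round(R,4),P[:,2].mean().round(4))
rim('B',[.4605,-.0985],.056); rim('C',[.6115,-.204],.082)
E
```

```text
time_s: 20.9
tool_pos: [0.4604, -0.0978, 0.1078]
tcp_rot: [[0.0, 1.0, 0.021], [0.0, 0.021, -1.0], [-1.0, 0.0, -0.0]]
ft_force: [-0.2, -0.4, 0.7]
grip_width: 0.0878
time_s: 21.1
tool_pos: [0.4619, -0.0984, 0.1081]
tcp_rot: [[0.001, 1.0, 0.022], [-0.0, 0.022, -1.0], [-1.0, 0.001, 0.0]]
ft_force: [1.0, -0.5, 0.2]
grip_width: 0.0874
t 21.1 pos [ 0.4619 -0.0984  0.1081] yaw 1.3 tilt 0.04 q6 -0.38 w 0.0874 F [ 1.  -0.5  0.2]
shift [0.0861 0.0001 0.0006] rotx 0.2
B 112 [ 0.4591 -0.0987] 0.0335 0.0544
C 92 [ 0.6073 -0.2043] 0.0338 0.0806
```

View pics/c10.png

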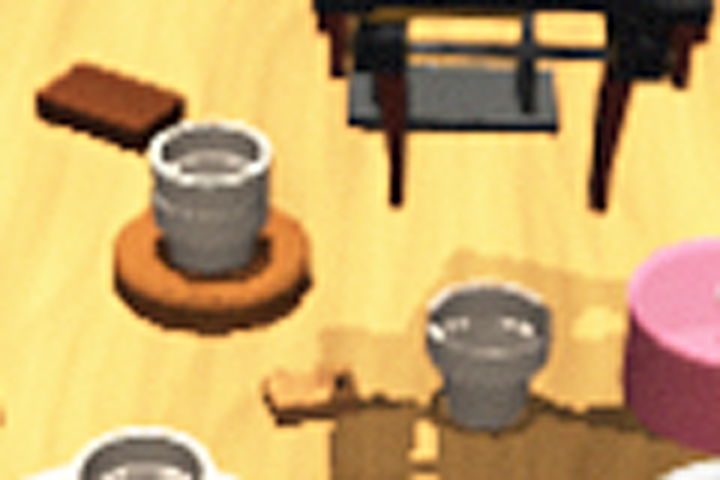

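The two cups in the stand are nested and level, collars stacked at crop (212,190). Cup B sits under the jaws, so I'll grasp it.

```bash
python3 -m inch '[{"translation":[0.04,0,0.001],"rot":[0,0,0],"gripper":1},{"translation":[0.07,0,0.001],"rot":[0,0,0],"gripper":1},{"translation":[0.086,0,0.001],"rot":[0,0,0],"gripper":1},{"translation":[0.086,0,0.001],"rot":[0,0,0],"gripper":1},{"translation":[0.086,0,0.001],"rot":[0,0,0],"gripper":0},{"translation":[0.086,0,0.001],"rot":[0,0,0],"gripper":0},{"translation":[0.086,0,0.001],"rot":[0,0,0],"gripper":0},{"translation":[0.086,0,0.001],"rot":[0,0,0],"gripper":0}]' 15;  python3 go.py 0.6114 -0.2037 0.142 1.1
```

```text
time_s: 21.95
tool_pos: [0.4632, -0.1003, 0.0227]
tcp_rot: [[0.002, 1.0, 0.021], [-0.001, 0.021, -1.0], [-1.0, 0.002, 0.001]]
ft_force: [0.3, 0.1, 3.2]
grip_width: 0.0651
t 21.9 pos [ 0.4632 -0.1003  0.0227] yaw 1.2 tilt 0.12 q6 -0.38 w 0.0651 F [0.3 0.1 3.2]
shift [-0.1189  0.1462  0.1067] rotx 0.1
```

```bash
python3 -m inch '[{"translation":[-0.03,0,0],"rot":[0,0,0],"gripper":0},{"translation":[-0.07,0,0],"rot":[0,0,0],"gripper":0},{"translation":[-0.11,0.01,0.01],"rot":[0,0,0],"gripper":0},{"translation":[-0.12,0.05,0.04],"rot":[0,0,0],"gripper":0},{"translation":[-0.12,0.09,0.07],"rot":[0,0,0],"gripper":0},{"translation":[-0.12,0.12,0.09],"rot":[0,0,0],"gripper":0},{"translation":[-0.12,0.146,0.107],"rot":[0,0,0],"gripper":0},{"translation":[-0.12,0.146,0.107],"rot":[0,0,0],"gripper":0}]';python3 -m inch '[{"translation":[0.01,0,0],"rot":[0,0,0],"gripper":0},{"translation":[0.01,0,0],"rot":[0,0,0],"gripper":0},{"translation":[0.01,0,0],"rot":[0,0,0],"gripper":0}]';  python3 go.py 0.6114 -0.2037 0.069 1.1
```

```text
time_s: 22.75
tool_pos: [0.6143, -0.2064, 0.1422]
tcp_rot: [[0.004, 1.0, 0.02], [-0.002, 0.02, -1.0], [-1.0, 0.004, 0.002]]
ft_force: [-0.4, 0.0, -0.6]
grip_width: 0.065
time_s: 23.05
tool_pos: [0.6087, -0.2026, 0.1311]
tcp_rot: [[-0.002, 1.0, 0.022], [0.001, 0.022, -1.0], [-1.0, -0.002, -0.001]]
ft_force: [0.2, 0.5, -1.1]
grip_width: 0.0652
t 23.1 pos [ 0.6087 -0.2026  0.1311] yaw 1.2 tilt 0.15 q6 -0.45 w 0.0652 F [ 0.2  0.5 -1.1]
shift [0.0621 0.0028 0.0013] rotx 0.1
```

```bash
python3 -m inch '[{"translation":[0.015,0,0],"rot":[0,0,0],"gripper":0},{"translation":[0.02,0,0],"rot":[0,0,0],"gripper":0},{"translation":[0.02,0,0],"rot":[0,0,0],"gripper":0},{"translation":[0.02,0,0],"rot":[0,0,0],"gripper":0}]';  python3 go.py 0.6114 -0.2037 0.069 1.1
```

```text
time_s: 23.45
tool_pos: [0.6102, -0.2035, 0.1114]
tcp_rot: [[-0.001, 1.0, 0.021], [0.0, 0.021, -1.0], [-1.0, -0.001, -0.0]]
ft_force: [0.1, -0.7, -1.5]
grip_width: 0.0652
t 23.4 pos [ 0.6102 -0.2035  0.1114] yaw 1.2 tilt 0.05 q6 -0.45 w 0.0652 F [ 0.1 -0.7 -1.5]
shift [0.0424 0.0013 0.0002] rotx 0.1
```

```bash
python3 -m inch '[{"translation":[0.01,0.001,0],"rot":[0,0,0],"gripper":0},{"translation":[0.02,0.001,0],"rot":[0,0,0],"gripper":0},{"translation":[0.03,0.001,0],"rot":[0,0,0],"gripper":0},{"translation":[0.037,0.001,0],"rot":[0,0,0],"gripper":0},{"translation":[0.041,0.001,0],"rot":[0,0,0],"gripper":0},{"translation":[0.043,0.001,0],"rot":[0,0,0],"gripper":0},{"translation":[0.043,0.001,0],"rot":[0,0,0],"gripper":0},{"translation":[0.043,0.001,0],"rot":[0,0,0],"gripper":0}]';  python3 go.py 0.6114 -0.2037 0.069 1.1
```

```text
time_s: 24.25
tool_pos: [0.6117, -0.2038, 0.0689]
tcp_rot: [[0.001, 1.0, 0.021], [-0.0, 0.021, -1.0], [-1.0, 0.001, 0.0]]
ft_force: [0.9, -0.6, -1.3]
grip_width: 0.0649
t 24.2 pos [ 0.6117 -0.2038  0.0689] yaw 1.2 tilt 0.03 q6 -0.45 w 0.0649 F [ 0.9 -0.6 -1.3]
shift [-0.0001 -0.0003 -0.0001] rotx 0.1
```

```bash
python3 -m inch '[{"translation":[0.001,0,0],"rot":[0,0,0],"gripper":0},{"translation":[0.0015,0,0],"rot":[0,0,0],"gripper":0},{"translation":[0.0015,0,0],"rot":[0,0,0],"gripper":0}]';  python3 go.py 0.6114 -0.2037 0.069 1.1
```

```text
time_s: 24.55
tool_pos: [0.6119, -0.2039, 0.0687]
tcp_rot: [[0.001, 1.0, 0.021], [-0.0, 0.021, -1.0], [-1.0, 0.001, 0.001]]
ft_force: [-2.3, 0.4, 8.6]
grip_width: 0.065
t 24.6 pos [ 0.6119 -0.2039  0.0687] yaw 1.2 tilt 0.07 q6 -0.45 w 0.0650 F [-2.3  0.4  8.6]
shift [-0.0003 -0.0005 -0.0002] rotx 0.1
```

```bash
python3 -m inch '[{"translation":[0,0,0],"rot":[0,0,0],"gripper":1},{"translation":[0,0,0],"rot":[0,0,0],"gripper":1},{"translation":[0,0,0],"rot":[0,0,0],"gripper":1},{"translation":[-0.04,0,0],"rot":[0,0,0],"gripper":1},{"translation":[-0.06,0.0,-0.03],"rot":[0,0,0],"gripper":1},{"translation":[-0.06,0.0,-0.08],"rot":[0,0,0],"gripper":1},{"translation":[-0.06,0.005,-0.13],"rot":[0,0,0],"gripper":1},{"translation":[-0.06,0.01,-0.18],"rot":[0,0,0],"gripper":1}]';python3 -m inch '[{"translation":[0,0,-0.04],"rot":[0,0,0],"gripper":1},{"translation":[0,0,-0.08],"rot":[0,0,0],"gripper":1},{"translation":[0,0,-0.08],"rot":[0,0,0],"gripper":1},{"translation":[0,0,-0.08],"rot":[0,0,0],"gripper":1}]';  python3 go.py 0.6165 0.056 0.0425 1.1
python3 - <<'E'
from h import *
s=cap('side','s9')
cv2.imwrite('pics/c11.png',cv2.resize(s['color'][140:260,225:345],None,fx=5,fy=5,interpolation=cv2.INTER_CUBIC))
def rim(nm,c,z,dz=.006,r=.042):
        P=sel(s,c,r,z-dz,z+dz); c1,R=ccen(P); print(nm,len(P),np.round(c1,4),round(R,4),P[:,2].mean().round(4))
rim('A',[.452,.225],.056); rim('B',[.6115,-.204],.102);rim('dry',[.6165,.056],.076)
E
```

```text
time_s: 25.35
tool_pos: [0.6176, -0.0226, 0.1275]
tcp_rot: [[0.001, 1.0, 0.02], [0.0, 0.02, -1.0], [-1.0, 0.001, -0.0]]
ft_force: [0.6, 0.0, 0.5]
grip_width: 0.0878
time_s: 25.75
tool_pos: [0.6158, 0.0567, 0.1271]
tcp_rot: [[-0.0, 1.0, 0.024], [-0.0, 0.024, -1.0], [-1.0, -0.0, 0.0]]
ft_force: [0.5, -0.7, -0.2]
grip_width: 0.0879
t 25.8 pos [0.6158 0.0567 0.1271] yaw 1.3 tilt 0.03 q6 -0.04 w 0.0879 F [ 0.5 -0.7 -0.2]
shift [0.0846 0.0007 0.0006] rotx 0.2
A 189 [0.4501 0.2241] 0.033 0.0551
B 24 [ 0.609  -0.1748] 0.0175 0.1008
dry 152 [0.6128 0.057 ] 0.0342 0.0745
```

View pics/c11.png

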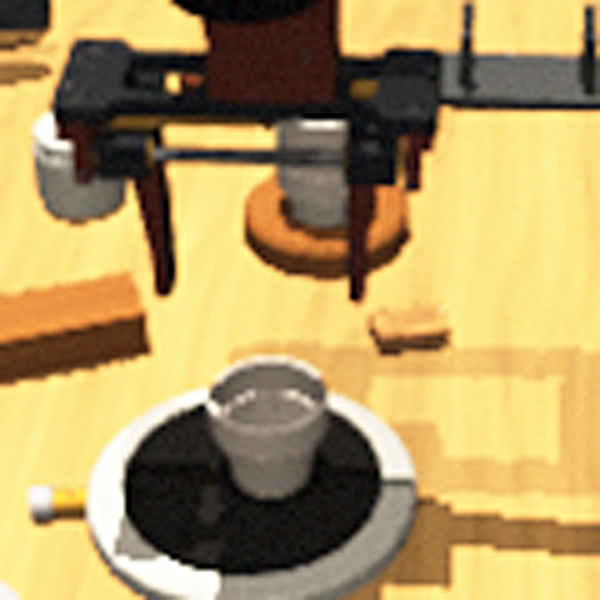

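The jaws straddle the chamber cup at crop (270,400). Grasping it.

```bash
python3 -m inch '[{"translation":[0.04,0,0],"rot":[0,0,0],"gripper":1},{"translation":[0.07,0,0],"rot":[0,0,0],"gripper":1},{"translation":[0.0845,0,0],"rot":[0,0,0],"gripper":1},{"translation":[0.0845,0,0],"rot":[0,0,0],"gripper":1},{"translation":[0.0845,0,0],"rot":[0,0,0],"gripper":0},{"translation":[0.0845,0,0],"rot":[0,0,0],"gripper":0},{"translation":[0.0845,0,0],"rot":[0,0,0],"gripper":0},{"translation":[0.0845,0,0],"rot":[0,0,0],"gripper":0}]' 15;  python3 go.py 0.6114 -0.2037 0.142 1.1
```

```text
time_s: 26.6
tool_pos: [0.617, 0.0559, 0.0442]
tcp_rot: [[0.002, 1.0, 0.021], [-0.0, 0.021, -1.0], [-1.0, 0.002, 0.0]]
ft_force: [0.3, -1.4, 4.3]
grip_width: 0.0641
t 26.6 pos [0.617  0.0559 0.0442] yaw 1.2 tilt 0.14 q6 -0.04 w 0.0641 F [ 0.3 -1.4  4.3]
shift [-0.0978 -0.0109  0.2594] rotx 0.1
```

```bash
python3 -m inch '[{"translation":[-0.03,0,0],"rot":[0,0,0],"gripper":0},{"translation":[-0.07,0,0],"rot":[0,0,0],"gripper":0},{"translation":[-0.11,0,0.01],"rot":[0,0,0],"gripper":0},{"translation":[-0.115,0,0.05],"rot":[0,0,0],"gripper":0},{"translation":[-0.115,-0.004,0.1],"rot":[0,0,0],"gripper":0},{"translation":[-0.115,-0.008,0.15],"rot":[0,0,0],"gripper":0},{"translation":[-0.115,-0.011,0.2],"rot":[0,0,0],"gripper":0},{"translation":[-0.115,-0.011,0.24],"rot":[0,0,0],"gripper":0}]';python3 -m inch '[{"translation":[0,0,0.015],"rot":[0,0,0],"gripper":0},{"translation":[0.0,0,0.0194],"rot":[0,0,0],"gripper":0},{"translation":[0.0,0,0.0194],"rot":[0,0,0],"gripper":0},{"translation":[0.015,0,0.0194],"rot":[0,0,0],"gripper":0},{"translation":[0.02,0,0.0194],"rot":[0,0,0],"gripper":0},{"translation":[0.02,0,0.0194],"rot":[0,0,0],"gripper":0},{"translation":[0.02,0,0.0194],"rot":[0,0,0],"gripper":0}]';  python3 go.py 0.6114 -0.2037 0.090 1.1
```

```text
time_s: 27.4
tool_pos: [0.6094, -0.1868, 0.1583]
tcp_rot: [[0.0, 1.0, 0.021], [-0.001, 0.021, -1.0], [-1.0, 0.0, 0.001]]
ft_force: [0.6, 0.1, -0.9]
grip_width: 0.0644
time_s: 28.1
tool_pos: [0.6105, -0.2024, 0.1379]
tcp_rot: [[-0.0, 1.0, 0.023], [0.0, 0.023, -1.0], [-1.0, -0.0, -0.0]]
ft_force: [-0.3, 0.0, -0.9]
grip_width: 0.0641
t 28.1 pos [ 0.6105 -0.2024  0.1379] yaw 1.3 tilt 0.03 q6 -0.45 w 0.0641 F [-0.3  0.  -0.9]
shift [0.0479 0.0009 0.0013] rotx 0.2
```

```bash
python3 -m inch '[{"translation":[0.01,0.001,0.001],"rot":[0,0,0],"gripper":0},{"translation":[0.02,0.001,0.001],"rot":[0,0,0],"gripper":0},{"translation":[0.03,0.001,0.001],"rot":[0,0,0],"gripper":0},{"translation":[0.038,0.001,0.001],"rot":[0,0,0],"gripper":0},{"translation":[0.044,0.001,0.001],"rot":[0,0,0],"gripper":0},{"translation":[0.048,0.001,0.001],"rot":[0,0,0],"gripper":0},{"translation":[0.049,0.001,0.001],"rot":[0,0,0],"gripper":0},{"translation":[0.049,0.001,0.001],"rot":[0,0,0],"gripper":0}]';  python3 go.py 0.6114 -0.2037 0.09 1.1
```

```text
time_s: 28.9
tool_pos: [0.6116, -0.2048, 0.0898]
tcp_rot: [[0.0, 1.0, 0.021], [-0.0, 0.021, -1.0], [-1.0, 0.0, 0.0]]
ft_force: [-2.0, 1.0, 7.6]
grip_width: 0.0642
t 28.9 pos [ 0.6116 -0.2048  0.0898] yaw 1.2 tilt 0.03 q6 -0.45 w 0.0642 F [-2.   1.   7.6]
shift [-0.0002 -0.0002 -0.0011] rotx 0.1
```

Cup 3 is home. Now cup A, the one that was knocked.

```bash
python3 -m inch '[{"translation":[0,0,0],"rot":[0,0,0],"gripper":1},{"translation":[0,0,0],"rot":[0,0,0],"gripper":1},{"translation":[0,0,0],"rot":[0,0,0],"gripper":1},{"translation":[-0.04,0,0],"rot":[0,0,0],"gripper":1},{"translation":[-0.05,-0.01,-0.03],"rot":[0,0,0],"gripper":1},{"translation":[-0.05,-0.025,-0.075],"rot":[0,0,0],"gripper":1},{"translation":[-0.05,-0.04,-0.12],"rot":[0,0,0],"gripper":1},{"translation":[-0.05,-0.057,-0.165],"rot":[0,0,0],"gripper":1}]';python3 -m inch '[{"translation":[0,-0.093,-0.268],"rot":[0,0,0],"gripper":1},{"translation":[0,-0.093,-0.268],"rot":[0,0,0],"gripper":1},{"translation":[0,-0.093,-0.268],"rot":[0,0,0],"gripper":1},{"translation":[0,-0.093,-0.268],"rot":[0,0,0],"gripper":1},{"translation":[0,-0.093,-0.268],"rot":[0,0,0],"gripper":1},{"translation":[0,-0.093,-0.268],"rot":[0,0,0],"gripper":1},{"translation":[0,-0.093,-0.268],"rot":[0,0,0],"gripper":1},{"translation":[0,-0.093,-0.268],"rot":[0,0,0],"gripper":1}]';  python3 -m inch '[{"translation":[0.03,0,0],"rot":[0,0,0],"gripper":1},{"translation":[0.03,0,0],"rot":[0,0,0],"gripper":1}]'; python3 go.py 0.4525 0.2245 0.023 1.1
python3 - <<'E'
from h import *
s=cap('side','s10');t=cap('top','t10')
cv2.imwrite('pics/c12.png',cv2.resize(s['color'][130:310,260:400],None,fx=3.3,fy=3.3,interpolation=cv2.INTER_CUBIC))
def rim(im,nm,c,z,dz=.006,r=.042):
        P=sel(im,c,r,z-dz,z+dz)
        if len(P)>5: c1,R=ccen(P); print(nm,len(P),np.round(c1,4),round(R,4),P[:,2].mean().round(4))
rim(s,'A',[.452,.225],.056);rim(t,'A',[.452,.225],.056); rim(s,'stack',[.6115,-.204],.122);rim(t,'stack',[.6115,-.204],.122)
E
```

```text
time_s: 29.7
tool_pos: [0.5506, -0.0396, 0.1389]
tcp_rot: [[0.001, 1.0, 0.02], [0.0, 0.02, -1.0], [-1.0, 0.001, -0.0]]
ft_force: [0.2, 0.7, 0.0]
grip_width: 0.0878
time_s: 30.5
tool_pos: [0.4522, 0.2255, 0.1388]
tcp_rot: [[0.0, 1.0, 0.023], [-0.0, 0.023, -1.0], [-1.0, 0.0, 0.0]]
ft_force: [0.4, -0.3, -0.5]
grip_width: 0.0876
time_s: 30.7
tool_pos: [0.4506, 0.2231, 0.1065]
tcp_rot: [[-0.005, 1.0, 0.02], [-0.002, 0.02, -1.0], [-1.0, -0.005, 0.002]]
ft_force: [-0.8, -1.3, 0.7]
grip_width: 0.0877
t 30.7 pos [0.4506 0.2231 0.1065] yaw 1.1 tilt 0.29 q6 0.30 w 0.0877 F [-0.8 -1.3  0.7]
shift [ 0.0835  0.0023 -0.0015] rotx 0.0
A 195 [0.4494 0.224 ] 0.0328 0.0548
A 13 [0.4603 0.1994] 0.015 0.0545
stack 105 [ 0.6083 -0.2032] 0.0337 0.1201
stack 85 [ 0.6113 -0.202 ] 0.0323 0.1209
```

View pics/c12.png

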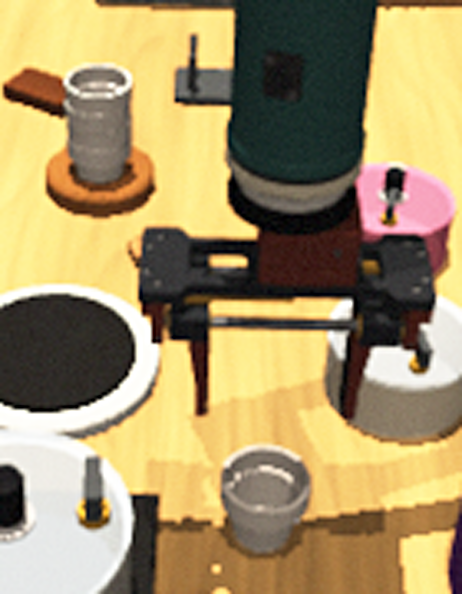

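The stack stands straight with its rim at z ≈ 0.121. The jaws are over cup A, so I'll grasp it.

```bash
python3 -m inch '[{"translation":[0.04,0,-0.001],"rot":[0,0,0],"gripper":1},{"translation":[0.07,0.001,-0.001],"rot":[0,0,0],"gripper":1},{"translation":[0.0845,0.001,-0.001],"rot":[0,0,0],"gripper":1},{"translation":[0.0845,0.001,-0.001],"rot":[0,0,0],"gripper":1},{"translation":[0.0845,0.001,-0.001],"rot":[0,0,0],"gripper":0},{"translation":[0.0845,0.001,-0.001],"rot":[0,0,0],"gripper":0},{"translation":[0.0845,0.001,-0.001],"rot":[0,0,0],"gripper":0},{"translation":[0.0845,0.001,-0.001],"rot":[0,0,0],"gripper":0}]' 15;  python3 go.py 0.6114 -0.2037 0.182 1.1
```

```text
time_s: 31.6
tool_pos: [0.454, 0.2264, 0.0254]
tcp_rot: [[0.002, 1.0, 0.021], [0.001, 0.021, -1.0], [-1.0, 0.002, -0.001]]
ft_force: [-0.6, -1.4, 6.8]
grip_width: 0.0643
t 31.6 pos [0.454  0.2264 0.0254] yaw 1.2 tilt 0.11 q6 0.31 w 0.0643 F [-0.6 -1.4  6.8]
shift [-0.1566  0.1485  0.4332] rotx 0.1
```

```bash
python3 -m inch '[{"translation":[-0.03,0,0],"rot":[0,0,0],"gripper":0},{"translation":[-0.07,0,0],"rot":[0,0,0],"gripper":0},{"translation":[-0.11,0.01,0.03],"rot":[0,0,0],"gripper":0},{"translation":[-0.14,0.025,0.07],"rot":[0,0,0],"gripper":0},{"translation":[-0.16,0.04,0.115],"rot":[0,0,0],"gripper":0},{"translation":[-0.16,0.056,0.16],"rot":[0,0,0],"gripper":0},{"translation":[-0.16,0.072,0.205],"rot":[0,0,0],"gripper":0},{"translation":[-0.16,0.088,0.25],"rot":[0,0,0],"gripper":0}]';python3 -m inch '[{"translation":[0,0.0605,0.181],"rot":[0,0,0],"gripper":0},{"translation":[0,0.0605,0.181],"rot":[0,0,0],"gripper":0},{"translation":[0,0.0605,0.181],"rot":[0,0,0],"gripper":0},{"translation":[0,0.0605,0.181],"rot":[0,0,0],"gripper":0},{"translation":[0,0.0605,0.181],"rot":[0,0,0],"gripper":0},{"translation":[0,0.0605,0.181],"rot":[0,0,0],"gripper":0},{"translation":[0,0.0605,0.181],"rot":[0,0,0],"gripper":0}]';  python3 -m inch '[{"translation":[0.01,0,0],"rot":[0,0,0],"gripper":0},{"translation":[0.025,0,0],"rot":[0,0,0],"gripper":0},{"translation":[0.025,0,0],"rot":[0,0,0],"gripper":0},{"translation":[0.025,0,0],"rot":[0,0,0],"gripper":0}]'; python3 go.py 0.6114 -0.2020 0.111 1.1
```

```text
time_s: 32.4
tool_pos: [0.5471, -0.0239, 0.1852]
tcp_rot: [[0.001, 1.0, 0.021], [-0.0, 0.021, -1.0], [-1.0, 0.001, 0.0]]
ft_force: [0.3, 1.1, -1.3]
grip_width: 0.0641
time_s: 33.1
tool_pos: [0.6101, -0.2003, 0.1841]
tcp_rot: [[-0.001, 1.0, 0.022], [0.001, 0.022, -1.0], [-1.0, -0.001, -0.001]]
ft_force: [-0.4, 0.4, -1.9]
grip_width: 0.0643
time_s: 33.5
tool_pos: [0.6103, -0.2004, 0.1589]
tcp_rot: [[-0.001, 1.0, 0.022], [0.001, 0.022, -1.0], [-1.0, -0.001, -0.001]]
ft_force: [-0.3, -0.8, -0.0]
grip_width: 0.0643
t 33.5 pos [ 0.6103 -0.2004  0.1589] yaw 1.3 tilt 0.09 q6 -0.45 w 0.0643 F [-0.3 -0.8 -0. ]
shift [0.0479 0.0012 0.0016] rotx 0.2
```

```bash
python3 -m inch '[{"translation":[0.01,0.001,0.0015],"rot":[0,0,0],"gripper":0},{"translation":[0.02,0.001,0.0015],"rot":[0,0,0],"gripper":0},{"translation":[0.03,0.001,0.0015],"rot":[0,0,0],"gripper":0},{"translation":[0.038,0.001,0.0015],"rot":[0,0,0],"gripper":0},{"translation":[0.044,0.001,0.0015],"rot":[0,0,0],"gripper":0},{"translation":[0.048,0.001,0.0015],"rot":[0,0,0],"gripper":0},{"translation":[0.049,0.001,0.0015],"rot":[0,0,0],"gripper":0},{"translation":[0.049,0.001,0.0015],"rot":[0,0,0],"gripper":0}]';  python3 go.py 0.6114 -0.202 0.111 1.1
```

```text
time_s: 34.3
tool_pos: [0.6122, -0.2034, 0.1113]
tcp_rot: [[0.001, 1.0, 0.021], [-0.001, 0.021, -1.0], [-1.0, 0.001, 0.001]]
ft_force: [-1.2, 0.1, 5.4]
grip_width: 0.0643
t 34.3 pos [ 0.6122 -0.2034  0.1113] yaw 1.2 tilt 0.05 q6 -0.45 w 0.0643 F [-1.2  0.1  5.4]
shift [ 0.0003 -0.0008 -0.0015] rotx 0.1
```

```bash
python3 -m inch '[{"translation":[0,0,0],"rot":[0,0,0],"gripper":1},{"translation":[0,0,0],"rot":[0,0,0],"gripper":1},{"translation":[0,0,0],"rot":[0,0,0],"gripper":1},{"translation":[-0.04,0,0],"rot":[0,0,0],"gripper":1},{"translation":[-0.08,0,0],"rot":[-8,0,0],"gripper":1},{"translation":[-0.09,0.0,-0.04],"rot":[-16,0,0],"gripper":0.5},{"translation":[-0.09,0.01,-0.09],"rot":[-24,0,0],"gripper":0.1},{"translation":[-0.09,0.01,-0.14],"rot":[-32,0,0],"gripper":0.1}]'; python3 go.py 0.6214 0.293 0.18 91.8
python3 - <<'E'
from h import *
s=cap('side','s11')
cv2.imwrite('pics/c13.png',cv2.resize(s['color'][130:310,230:400],None,fx=3.3,fy=3.3,interpolation=cv2.INTER_CUBIC))
def rim(im,nm,c,z,dz=.006,r=.042):
        P=sel(im,c,r,z-dz,z+dz)
        if len(P)>5: c1,R=ccen(P); print(nm,len(P),np.round(c1,4),round(R,4),P[:,2].mean().round(4))
rim(s,'stack',[.6115,-.204],.142)
E
```

```text
time_s: 35.1
tool_pos: [0.6204, -0.0631, 0.2011]
tcp_rot: [[0.003, 0.834, 0.551], [-0.0, 0.551, -0.834], [-1.0, 0.002, 0.002]]
ft_force: [-0.0, 0.0, 0.5]
grip_width: 0.0671
t 35.1 pos [ 0.6204 -0.0631  0.2011] yaw 33.4 tilt 0.16 q6 -0.80 w 0.0671 F [-0.   0.   0.5]
shift [ 0.0211  0.1971 -0.2966] rotx -58.4
stack 91 [ 0.6068 -0.2053] 0.0344 0.14
```

View pics/c13.png

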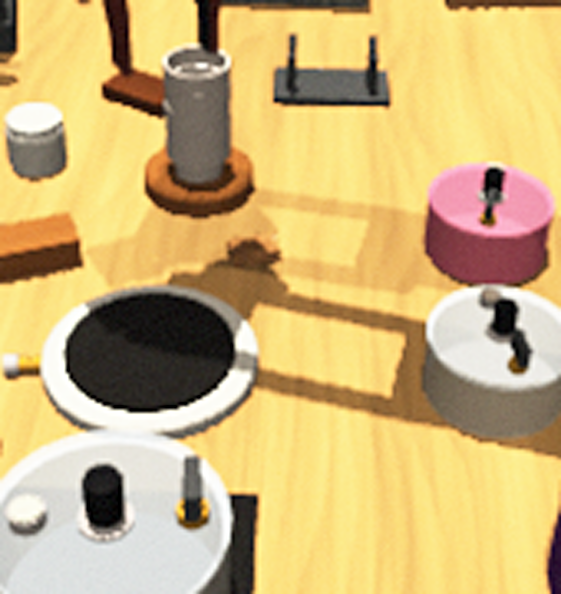

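The stack of five stands upright and tight with its rim at z ≈ 0.141. The chamber is empty. On to the lid knob.

```bash
python3 -m inch '[{"translation":[0.0,0.197,-0.297],"rot":[-58.4,0,0],"gripper":0.1},{"translation":[0,0.197,-0.297],"rot":[-58.4,0,0],"gripper":0.1},{"translation":[0,0.197,-0.297],"rot":[-58.4,0,0],"gripper":0.1},{"translation":[0,0.197,-0.297],"rot":[-58.4,0,0],"gripper":0.1},{"translation":[0,0.197,-0.297],"rot":[-58.4,0,0],"gripper":0.1},{"translation":[0,0.197,-0.297],"rot":[-58.4,0,0],"gripper":0.1},{"translation":[0,0.197,-0.297],"rot":[-58.4,0,0],"gripper":0.1},{"translation":[0,0.197,-0.297],"rot":[-58.4,0,0],"gripper":0.1}]';  python3 -m inch '[{"translation":[0,0,0],"rot":[0,0,0],"gripper":0.1},{"translation":[0,0,0],"rot":[0,0,0],"gripper":0.1},{"translation":[0,0,0],"rot":[0,0,0],"gripper":0.1},{"translation":[0,0,0],"rot":[0,0,0],"gripper":0.1}]'; python3 go.py 0.6214 0.293 0.08 91.8
```

```text
time_s: 35.95
tool_pos: [0.6204, 0.2982, 0.1999]
tcp_rot: [[0.0, -0.035, 0.999], [0.003, 0.999, 0.035], [-1.0, 0.003, 0.0]]
ft_force: [-0.2, -0.8, 0.4]
grip_width: 0.0485
time_s: 36.35
tool_pos: [0.6213, 0.2908, 0.2004]
tcp_rot: [[-0.0, -0.026, 1.0], [-0.0, 1.0, 0.026], [-1.0, -0.0, -0.0]]
ft_force: [-0.3, 0.3, 0.0]
grip_width: 0.0481
t 36.4 pos [0.6213 0.2908 0.2004] yaw 91.5 tilt 0.02 q6 -1.26 w 0.0481 F [-0.3  0.3  0. ]
shift [1.204e-01 2.300e-03 1.000e-04] rotx -0.3
```

```bash
python3 -m inch '[{"translation":[0.04,0.002,0],"rot":[0,0,0],"gripper":0.1},{"translation":[0.08,0.002,0],"rot":[0,0,0],"gripper":0.1},{"translation":[0.1,0.002,0],"rot":[0,0,0],"gripper":0.1},{"translation":[0.115,0.002,0],"rot":[0,0,0],"gripper":0.1},{"translation":[0.12,0.002,0],"rot":[0,0,0],"gripper":0.1},{"translation":[0.12,0.002,0],"rot":[0,0,0],"gripper":0.1},{"translation":[0.12,0.002,0],"rot":[0,0,0],"gripper":0.1}]';   python3 go.py 0.6214 0.293 0.08 91.8
```

```text
time_s: 37.05
tool_pos: [0.6222, 0.2947, 0.0817]
tcp_rot: [[0.002, -0.028, 1.0], [0.001, 1.0, 0.028], [-1.0, 0.001, 0.002]]
ft_force: [0.8, 0.6, 0.1]
grip_width: 0.0483
t 37.0 pos [0.6222 0.2947 0.0817] yaw 91.6 tilt 0.13 q6 -1.26 w 0.0483 F [0.8 0.6 0.1]
shift [ 0.0017 -0.0017 -0.0008] rotx -0.2
```

```bash
python3 -m inch '[{"translation":[0,0,0],"rot":[0,0,0],"gripper":-1},{"translation":[0,0,0],"rot":[0,0,0],"gripper":-1},{"translation":[0,0,0],"rot":[0,0,0],"gripper":-1},{"translation":[0,0,0],"rot":[0,0,0],"gripper":-1},{"translation":[0,0,0],"rot":[0,0,0],"gripper":-1}]' 40;   python3 go.py 0.6268 0.0611 0.16 91.8
```

```text
time_s: 37.55
tool_pos: [0.6214, 0.2943, 0.081]
tcp_rot: [[0.001, -0.028, 1.0], [-0.0, 1.0, 0.028], [-1.0, -0.0, 0.001]]
ft_force: [-0.8, -2.1, 5.2]
grip_width: 0.0254
t 37.5 pos [0.6214 0.2943 0.081 ] yaw 91.6 tilt 0.05 q6 -1.26 w 0.0254 F [-0.8 -2.1  5.2]
shift [-0.0789 -0.2333 -0.0011] rotx -0.2
```

```bash
python3 -m inch '[{"translation":[-0.01,0,0],"rot":[0,0,0],"gripper":-1},{"translation":[-0.03,0,0],"rot":[0,0,0],"gripper":-1},{"translation":[-0.06,0,0],"rot":[0,0,0],"gripper":-1},{"translation":[-0.08,-0.03,0],"rot":[0,0,0],"gripper":-1},{"translation":[-0.08,-0.07,0],"rot":[0,0,0],"gripper":-1},{"translation":[-0.08,-0.11,0],"rot":[0,0,0],"gripper":-1},{"translation":[-0.08,-0.15,0],"rot":[0,0,0],"gripper":-1},{"translation":[-0.08,-0.19,-0.001],"rot":[0,0,0],"gripper":-1}]';python3 -m inch '[{"translation":[0,-0.03,0],"rot":[0,0,0],"gripper":-1},{"translation":[0,-0.0435,0],"rot":[0,0,0],"gripper":-1},{"translation":[0,-0.0435,0],"rot":[0,0,0],"gripper":-1},{"translation":[0,-0.0435,0],"rot":[0,0,0],"gripper":-1},{"translation":[0,-0.0435,0],"rot":[0,0,0],"gripper":-1}]'; python3 go.py 0.6266 0.0611 0.115 91.8
```

```text
time_s: 38.35
tool_pos: [0.6244, 0.1035, 0.1598]
tcp_rot: [[-0.002, -0.029, 1.0], [0.001, 1.0, 0.029], [-1.0, 0.001, -0.002]]
ft_force: [1.7, 1.3, -4.8]
grip_width: 0.0252
time_s: 38.85
tool_pos: [0.6264, 0.0627, 0.1601]
tcp_rot: [[-0.001, -0.029, 1.0], [0.001, 1.0, 0.029], [-1.0, 0.001, -0.0]]
ft_force: [0.5, 0.4, -5.2]
grip_width: 0.0251
t 38.9 pos [0.6264 0.0627 0.1601] yaw 91.7 tilt 0.06 q6 -1.61 w 0.0251 F [ 0.5  0.4 -5.2]
shift [ 0.0451 -0.0016  0.0002] rotx -0.1
```

```bash
python3 -m inch '[{"translation":[0.03,-0.001,0],"rot":[0,0,0],"gripper":-1},{"translation":[0.045,-0.001,0],"rot":[0,0,0],"gripper":-1},{"translation":[0.045,-0.001,0],"rot":[0,0,0],"gripper":-1},{"translation":[0.045,-0.001,0],"rot":[0,0,0],"gripper":-1}]'; python3 go.py 0.6266 0.0611 0.092 91.8
python3 - <<'E'
from h import *
s=cap('side','s12')
cv2.imwrite('pics/c14.png',cv2.resize(s['color'][150:270,200:340],None,fx=5,fy=5,interpolation=cv2.INTER_CUBIC))
E
```

```text
time_s: 39.25
tool_pos: [0.6266, 0.0612, 0.1154]
tcp_rot: [[-0.0, -0.029, 1.0], [0.0, 1.0, 0.029], [-1.0, 0.0, -0.0]]
ft_force: [-0.1, 0.1, -4.9]
grip_width: 0.0251
t 39.2 pos [0.6266 0.0612 0.1154] yaw 91.7 tilt 0.03 q6 -1.61 w 0.0251 F [-0.1  0.1 -4.9]
shift [ 0.0234 -0.0001  0.    ] rotx -0.1
```

View pics/c14.png

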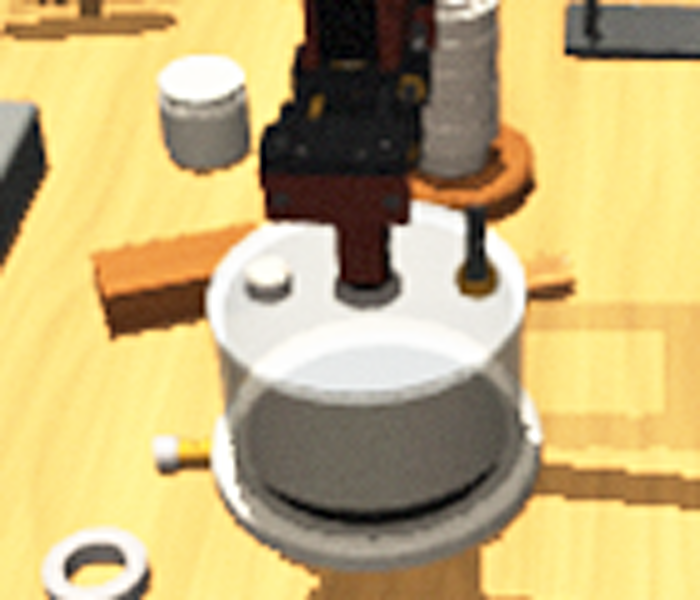

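The lid is centred over the plate and the tap is open. Lowering.

```bash
python3 -m inch '[{"translation":[0.008,0,0],"rot":[0,0,0],"gripper":-1},{"translation":[0.014,0,0],"rot":[0,0,0],"gripper":-1},{"translation":[0.018,0,0],"rot":[0,0,0],"gripper":-1},{"translation":[0.021,0,0],"rot":[0,0,0],"gripper":-1},{"translation":[0.023,0,0],"rot":[0,0,0],"gripper":-1},{"translation":[0.0245,0,0],"rot":[0,0,0],"gripper":-1},{"translation":[0.0245,0,0],"rot":[0,0,0],"gripper":-1},{"translation":[0.0245,0,0],"rot":[0,0,0],"gripper":-1}]'; python3 go.py 0.6266 0.0611 0.092 91.8
```

```text
time_s: 40.1
tool_pos: [0.6264, 0.0602, 0.092]
tcp_rot: [[0.0, -0.028, 1.0], [0.0, 1.0, 0.028], [-1.0, 0.0, 0.0]]
ft_force: [-3.8, 1.0, 5.2]
grip_width: 0.0251
t 40.1 pos [0.6264 0.0602 0.092 ] yaw 91.6 tilt 0.01 q6 -1.61 w 0.0251 F [-3.8  1.   5.2]
shift [0.     0.0009 0.0002] rotx -0.2
```

```bash
python3 -m inch '[{"translation":[0,0,0],"rot":[0,0,0],"gripper":0.1},{"translation":[0,0,0],"rot":[0,0,0],"gripper":0.1},{"translation":[0,0,0],"rot":[0,0,0],"gripper":0.1},{"translation":[-0.03,0,0],"rot":[0,0,0],"gripper":0.1},{"translation":[-0.07,0,0],"rot":[0,0,0],"gripper":0.1},{"translation":[-0.12,0,-0.0],"rot":[0,0,0],"gripper":0.1},{"translation":[-0.12,-0.03,-0.04],"rot":[0,0,0],"gripper":0.1},{"translation":[-0.12,-0.03,-0.09],"rot":[0,0,0],"gripper":0.1}]'; python3 go.py 0.43 0.35 0.2 91.8
python3 - <<'E'
from h import *
s=cap('side','s13');t=cap('top','t13')
for n,im,(u,v) in(('s',s,(345,342)),('t',t,(209,222))):
    hsv=cv2.cvtColor(im['color'],cv2.COLOR_BGR2HSV); print(hsv[v,u],im['color'][v,u])
    m=(im['color'].max(2)<150).astype(np.uint8); k,l,st,ce=cv2.connectedComponentsWithStats(m); b=l==l[v,u]
    print(b.sum(), st[l[v,u]])
    C=cloud(im)[b]; print(n,C.mean(0),C[:,2].min(),C[:,2].max()); ys,xs=np.nonzero(b)
    P=np.array([onz(im,a,c,.016)[:2] for a,c in zip(xs,ys)]); print(cv2.minAreaRect((P*1000).astype(np.float32)))
cv2.imwrite('pics/c15.png',np.vstack([cv2.resize(s['color'][315:375,300:420],None,fx=5,fy=5),cv2.resize(t['color'][195:255,170:290],None,fx=5,fy=5)]))
cv2.imwrite('pics/c16.png',np.hstack([cv2.resize(s['color'][130:270,210:310],None,fx=4,fy=4),cv2.resize(t['color'][100:240,265:365],None,fx=4,fy=4)]))
P=sel(s,[.625,.061],.1,.085,.1); print('lid',ccen(P),P[:,2].mean()); P=sel(t,[.625,.061],.1,.085,.1); print('lid',ccen(P),P[:,2].mean())
E
```

```text
time_s: 40.9
tool_pos: [0.5407, 0.0251, 0.213]
tcp_rot: [[0.007, -0.027, 1.0], [-0.002, 1.0, 0.027], [-1.0, -0.002, 0.007]]
ft_force: [-1.2, 1.0, 0.0]
grip_width: 0.0487
t 40.9 pos [0.5407 0.0251 0.213 ] yaw 91.6 tilt 0.43 q6 -1.68 w 0.0487 F [-1.2  1.   0. ]
shift [ 0.0116  0.3279 -0.1019] rotx -0.2
[ 11 187 143] [ 38  75 143]
436 [315 332  67  23 436]
s [0.42827462 0.37462388 0.01164571] -0.0012985352331754685 0.7189360869302253
((433.8189697265625, 373.70159912109375), (22.808895111083984, 136.78305053710938), 80.56524658203125)
[ 12 153 105] [ 42  68 105]
287 [202 202  15  44 287]
t [0.43263737 0.36092008 0.04017631] -0.006470502773268327 1.5953593337283438
((434.5807800292969, 366.0238342285156), (25.693073272705078, 140.86338806152344), 82.22406005859375)
lid ((0.6223637461662292, 0.06226755678653717), 0.08291801810264587) 0.09418637457887867
lid ((0.6053836345672607, 0.11602301150560379), 0.050441961735486984) 0.0934439879670627
```

View pics/c15.png

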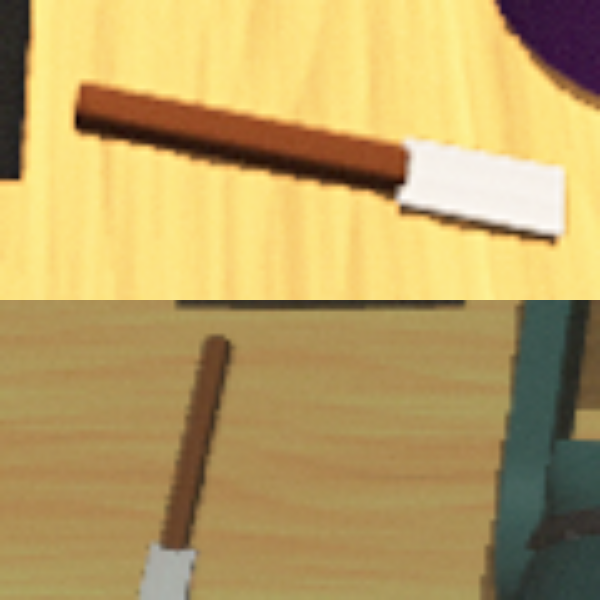

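View pics/c16.png

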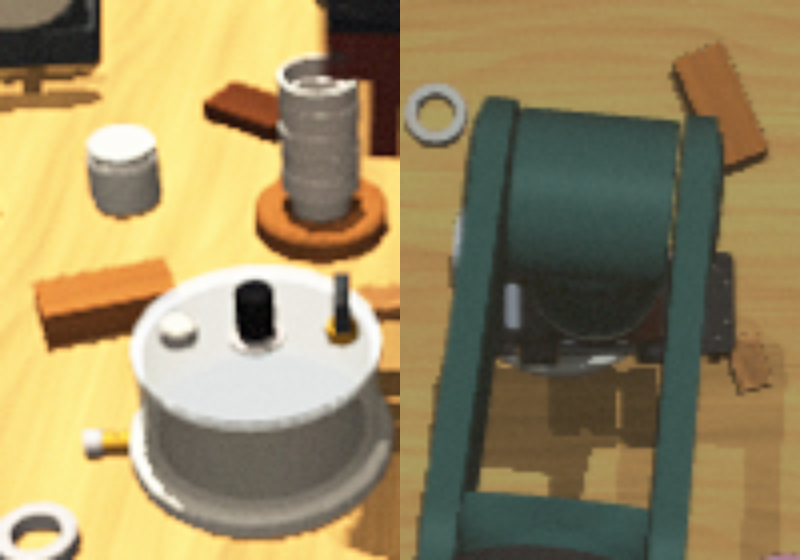

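The lid is fully down with its top at z = 0.094 and the tap open. The paddle handle ends in the side view are at (315.8,334.8) and (381.6,347.6). In the top view they're at (213,203) and (204.8,244).

Run:
```python
from h import *
s=load('s13');t=load('t13')
for im,a,b in((s,(315.8,334.8),(381.6,347.6)),(t,(213,203),(204.8,244))):
    A=onz(im,*a,.016)[:2];B=onz(im,*b,.016)[:2]; print(A,B,np.linalg.norm(A-B),(A+B)/2,np.degrees(np.arctan2(*(B-A)[::-1])))
C=cloud(t)
m=(C[...,2]>.009)&(C[...,2]<.03)&(np.abs(C[...,0]-.435)<.1)&(np.abs(C[...,1]-.37)<.06); P=C[m]; print(m.sum(),P.min(0),P.max(0))
for x in np.arange(.36,.52,.02):
    q=P[(abs(P[:,0]-x)<.006)]; print(round(x,2),len(q),q[:,1].min().round(4) if len(q) else'',q[:,1].max().round(4) if len(q) else '')
```

```text
[0.49953083 0.3583217 ] [0.36413001 0.3804173 ] 0.13719182596198434 [0.43183042 0.3693695 ] 170.73179049121924
[0.50057887 0.35613467] [0.367944   0.37616131] 0.1341382663333038 [0.43426144 0.36614799] 171.41372637439792
287 [0.33605855 0.32269434 0.00901829] [0.52501402 0.42955396 0.0242269 ]
0.36 21 0.3653 0.3955
0.38 23 0.355 0.3862
0.4 14 0.3668 0.3807
0.42 20 0.3242 0.389
0.44 19 0.3589 0.3769
0.46 21 0.3553 0.4135
0.48 23 0.347 0.3757
0.5 19 0.3493 0.4229
0.52 5 0.3227 0.4036
```

```bash
python3 go.py 0.422 0.369 0.1 81; python3 -m inch '[{"translation":[0,0.05,-0.02],"rot":[0,0,0],"gripper":0.1},{"translation":[0,0.1,-0.04],"rot":[0,0,0],"gripper":0.1},{"translation":[0.0,0.15,-0.06],"rot":[4,0,0],"gripper":0.1},{"translation":[0.0,0.2,-0.08],"rot":[8,0,0],"gripper":0.1},{"translation":[0.0,0.25,-0.09],"rot":[10.6,0,0],"gripper":0.1},{"translation":[0.0,0.3,-0.1],"rot":[10.6,0,0],"gripper":0.1},{"translation":[0.03,0.342,-0.109],"rot":[10.6,0,0],"gripper":0.1},{"translation":[0.07,0.342,-0.109],"rot":[10.6,0,0],"gripper":0.1}]';python3 -m inch '[{"translation":[0.03,0,0],"rot":[0,0,0],"gripper":0.1},{"translation":[0.03,0,0],"rot":[0,0,0],"gripper":0.1},{"translation":[0.03,0,0],"rot":[0,0,0],"gripper":0.1}]'; python3 go.py 0.422 0.369 -0.014 81
python3 - <<'E'
from h import *
s=cap('side','s14')
cv2.imwrite('pics/c17.png',cv2.resize(s['color'][290:390,290:430],None,fx=5,fy=5,interpolation=cv2.INTER_CUBIC))
E
```

```text
t 41.0 pos [0.5285 0.0275 0.2092] yaw 91.6 tilt 0.55 q6 -1.68 w 0.0483 F [0.2 0.7 0.6]
shift [ 0.1104  0.3441 -0.0961] rotx 10.6
time_s: 41.8
tool_pos: [0.4216, 0.3731, 0.1439]
tcp_rot: [[0.009, 0.153, 0.988], [0.008, 0.988, -0.153], [-1.0, 0.009, 0.007]]
ft_force: [0.5, -0.6, 1.1]
grip_width: 0.0481
time_s: 42.1
tool_pos: [0.4191, 0.3664, 0.111]
tcp_rot: [[-0.001, 0.156, 0.988], [-0.0, 0.988, -0.156], [-1.0, -0.001, -0.001]]
ft_force: [0.4, 0.4, 0.6]
grip_width: 0.0482
t 42.1 pos [0.4191 0.3664 0.111 ] yaw 81.0 tilt 0.05 q6 -0.82 w 0.0482 F [0.4 0.4 0.6]
shift [0.125  0.0031 0.0026] rotx 0.0
```

View pics/c17.png

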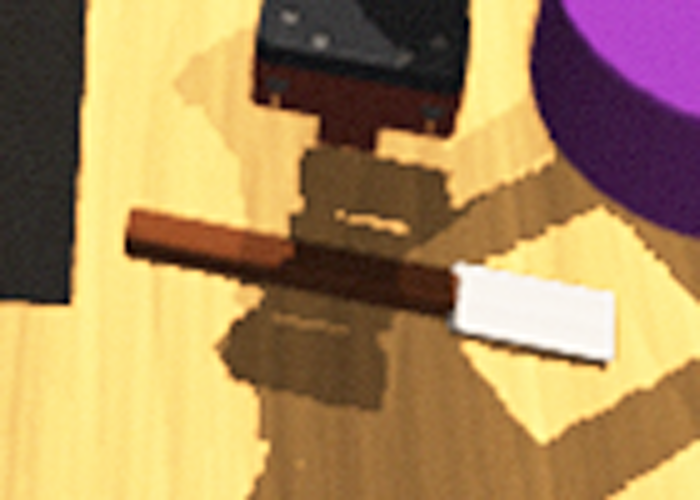

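```bash
python3 -m inch '[{"translation":[0.04,0.003,0.002],"rot":[0,0,0],"gripper":0.1},{"translation":[0.08,0.003,0.002],"rot":[0,0,0],"gripper":0.1},{"translation":[0.1,0.003,0.002],"rot":[0,0,0],"gripper":0.1},{"translation":[0.112,0.003,0.002],"rot":[0,0,0],"gripper":0.1},{"translation":[0.118,0.003,0.002],"rot":[0,0,0],"gripper":0.1},{"translation":[0.118,0.003,0.002],"rot":[0,0,0],"gripper":0.1},{"translation":[0.118,0.003,0.002],"rot":[0,0,0],"gripper":0.1}]'; python3 go.py 0.422 0.369 -0.014 81
```

```text
time_s: 42.85
tool_pos: [0.4225, 0.3696, -0.0057]
tcp_rot: [[0.002, 0.156, 0.988], [0.002, 0.988, -0.156], [-1.0, 0.002, 0.002]]
ft_force: [0.6, -0.2, 0.2]
grip_width: 0.0482
t 42.9 pos [ 0.4225  0.3696 -0.0057] yaw 81.0 tilt 0.14 q6 -0.82 w 0.0482 F [ 0.6 -0.2  0.2]
shift [ 0.0083 -0.0007 -0.0005] rotx -0.0
```

```bash
python3 -m inch '[{"translation":[0.004,0,0],"rot":[0,0,0],"gripper":0.1},{"translation":[0.007,0,0],"rot":[0,0,0],"gripper":0.1},{"translation":[0.007,0,0],"rot":[0,0,0],"gripper":-1},{"translation":[0.007,0,0],"rot":[0,0,0],"gripper":-1},{"translation":[0.007,0,0],"rot":[0,0,0],"gripper":-1},{"translation":[0.007,0,0],"rot":[0,0,0],"gripper":-1},{"translation":[0.007,0,0],"rot":[0,0,0],"gripper":-1}]' 35; python3 go.py 0.4925 -0.402 0.12 91
```

```text
time_s: 43.55
tool_pos: [0.4213, 0.369, -0.014]
tcp_rot: [[-0.0, 0.156, 0.988], [0.0, 0.988, -0.156], [-1.0, 0.0, -0.0]]
ft_force: [0.8, -0.8, -0.4]
grip_width: 0.0158
t 43.5 pos [ 0.4213  0.369  -0.014 ] yaw 81.0 tilt 0.00 q6 -0.82 w 0.0158 F [ 0.8 -0.8 -0.4]
shift [-0.1341 -0.7504  0.1907] rotx -10.0
```

```bash
python3 go.py 0.4685 -0.402 0.13 91; python3 -m inch '[{"translation":[-0.03,0,0],"rot":[0,0,0],"gripper":-1},{"translation":[-0.07,0,0],"rot":[0,0,0],"gripper":-1},{"translation":[-0.12,0,0],"rot":[0,0,0],"gripper":-1},{"translation":[-0.16,0,0],"rot":[0,0,0],"gripper":-1},{"translation":[-0.18,-0.04,0.01],"rot":[0,0,0],"gripper":-1},{"translation":[-0.18,-0.08,0.02],"rot":[0,0,0],"gripper":-1},{"translation":[-0.18,-0.12,0.04],"rot":[0,0,0],"gripper":-1},{"translation":[-0.18,-0.16,0.06],"rot":[0,0,0],"gripper":-1}]'; python3 go.py 0.4685 -0.402 0.13 91
```

```text
t 43.5 pos [ 0.4213  0.369  -0.014 ] yaw 81.0 tilt 0.00 q6 -0.82 w 0.0158 F [ 0.8 -0.8 -0.4]
shift [-0.1441 -0.7541  0.167 ] rotx -10.0
time_s: 44.35
tool_pos: [0.4554, 0.2002, 0.1663]
tcp_rot: [[0.001, 0.155, 0.988], [0.0, 0.988, -0.155], [-1.0, 0.0, 0.001]]
ft_force: [1.1, -0.6, -0.7]
grip_width: 0.0156
t 44.4 pos [0.4554 0.2002 0.1663] yaw 81.1 tilt 0.04 q6 -1.14 w 0.0156 F [ 1.1 -0.6 -0.7]
shift [ 0.0361 -0.5929  0.1063] rotx -9.9
```

```bash
python3 -m inch '[{"translation":[0,-0.593,0.106],"rot":[0,0,0],"gripper":-1},{"translation":[0,-0.593,0.106],"rot":[0,0,0],"gripper":-1},{"translation":[0,-0.593,0.106],"rot":[0,0,0],"gripper":-1},{"translation":[0,-0.593,0.106],"rot":[0,0,0],"gripper":-1},{"translation":[0,-0.593,0.106],"rot":[-10,0,0],"gripper":-1},{"translation":[0,-0.593,0.106],"rot":[-10,0,0],"gripper":-1},{"translation":[0,-0.593,0.106],"rot":[-10,0,0],"gripper":-1},{"translation":[0,-0.593,0.106],"rot":[-10,0,0],"gripper":-1}]'; python3 go.py 0.4685 -0.402 0.13 91
```

```text
time_s: 45.15
tool_pos: [0.4632, -0.193, 0.1659]
tcp_rot: [[0.0, -0.018, 1.0], [0.0, 1.0, 0.018], [-1.0, 0.0, 0.0]]
ft_force: [1.6, 0.3, 0.3]
grip_width: 0.0157
t 45.1 pos [ 0.4632 -0.193   0.1659] yaw 91.0 tilt 0.01 q6 -2.12 w 0.0157 F [1.6 0.3 0.3]
shift [ 0.0359 -0.209   0.0016] rotx 0.0
```

```bash
python3 -m inch '[{"translation":[0,-0.05,0.001],"rot":[0,0,0],"gripper":-1},{"translation":[0,-0.1,0.001],"rot":[0,0,0],"gripper":-1},{"translation":[0,-0.15,0.001],"rot":[0,0,0],"gripper":-1},{"translation":[0,-0.19,0.001],"rot":[0,0,0],"gripper":-1},{"translation":[0.02,-0.209,0.001],"rot":[0,0,0],"gripper":-1},{"translation":[0.05,-0.209,0.001],"rot":[0,0,0],"gripper":-1},{"translation":[0.075,-0.209,0.001],"rot":[0,0,0],"gripper":-1},{"translation":[0.075,-0.209,0.001],"rot":[0,0,0],"gripper":-1}]'; python3 -m inch '[{"translation":[0,0,0],"rot":[0,0,0],"gripper":-1},{"translation":[0,0,0],"rot":[0,0,0],"gripper":-1}]'; python3 go.py 0.4685 -0.402 0.016 91
python3 - <<'E'
from h import *
s=cap('side','s15');t=cap('top','t15')
cv2.imwrite('pics/c18.png',np.hstack([cv2.resize(s['color'][100:200,270:370],None,fx=4,fy=5,interpolation=cv2.INTER_CUBIC),cv2.resize(t['color'][160:260,398:498],None,fx=4,fy=5,interpolation=cv2.INTER_CUBIC)]))
E
```

```text
time_s: 45.95
tool_pos: [0.4658, -0.3978, 0.0871]
tcp_rot: [[-0.005, -0.017, 1.0], [0.006, 1.0, 0.017], [-1.0, 0.006, -0.005]]
ft_force: [-0.6, -0.1, -0.9]
grip_width: 0.0155
time_s: 46.15
tool_pos: [0.4693, -0.4007, 0.0923]
tcp_rot: [[0.002, -0.018, 1.0], [-0.002, 1.0, 0.018], [-1.0, -0.002, 0.001]]
ft_force: [0.0, -0.3, 0.0]
grip_width: 0.0156
t 46.1 pos [ 0.4693 -0.4007  0.0923] yaw 91.0 tilt 0.13 q6 -2.41 w 0.0156 F [ 0.  -0.3  0. ]
shift [ 0.0763 -0.0012 -0.0009] rotx 0.0
```

View pics/c18.png

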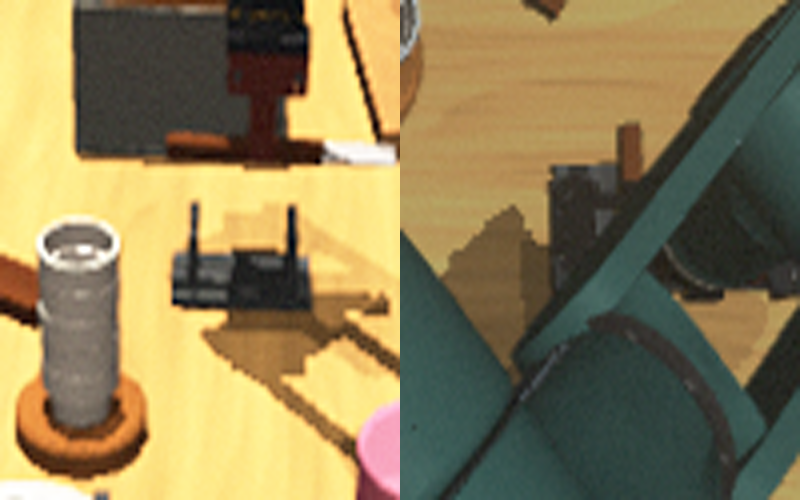

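```bash
python3 -m inch '[{"translation":[0.02,-0.0015,0],"rot":[0,0,0],"gripper":-1},{"translation":[0.04,-0.0015,0],"rot":[0,0,0],"gripper":-1},{"translation":[0.05,-0.0015,0],"rot":[0,0,0],"gripper":-1},{"translation":[0.055,-0.0015,0],"rot":[0,0,0],"gripper":-1},{"translation":[0.055,-0.0015,0],"rot":[0,0,0],"gripper":-1},{"translation":[0.055,-0.0015,0],"rot":[0,0,0],"gripper":-1}]';  python3 go.py 0.4685 -0.4025 0.016 91
python3 - <<'E'
from h import *
s=cap('side','s16')
cv2.imwrite('pics/c19.png',cv2.resize(s['color'][120:200,290:390],None,fx=7,fy=7,interpolation=cv2.INTER_CUBIC))
E
```

```text
time_s: 46.85
tool_pos: [0.4689, -0.402, 0.0366]
tcp_rot: [[0.001, -0.018, 1.0], [-0.001, 1.0, 0.018], [-1.0, -0.001, 0.001]]
ft_force: [1.1, 0.2, -0.4]
grip_width: 0.0156
t 46.9 pos [ 0.4689 -0.402   0.0366] yaw 91.0 tilt 0.07 q6 -2.41 w 0.0156 F [ 1.1  0.2 -0.4]
shift [ 0.0206 -0.0004 -0.0004] rotx 0.0
```

View pics/c19.png

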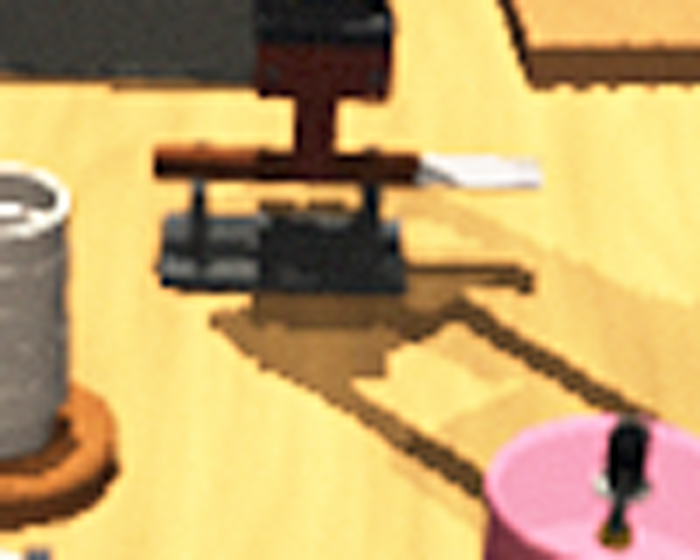

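The handle is level over both notches, at crop (285,165). Lowering it in.

```bash
python3 -m inch '[{"translation":[0.008,0,0],"rot":[0,0,0],"gripper":-1},{"translation":[0.014,0,0],"rot":[0,0,0],"gripper":-1},{"translation":[0.018,0,0],"rot":[0,0,0],"gripper":-1},{"translation":[0.0205,0,0],"rot":[0,0,0],"gripper":-1},{"translation":[0.0205,0,0],"rot":[0,0,0],"gripper":-1},{"translation":[0.0205,0,0],"rot":[0,0,0],"gripper":-1}]';  python3 go.py 0.4685 -0.4025 0.016 91
```

```text
time_s: 47.5
tool_pos: [0.4681, -0.4012, 0.0159]
tcp_rot: [[-0.001, -0.018, 1.0], [0.001, 1.0, 0.018], [-1.0, 0.001, -0.001]]
ft_force: [-2.5, 1.9, 7.4]
grip_width: 0.0158
t 47.5 pos [ 0.4681 -0.4012  0.0159] yaw 91.0 tilt 0.05 q6 -2.41 w 0.0158 F [-2.5  1.9  7.4]
shift [-0.0001 -0.0013  0.0004] rotx 0.0
```

```bash
python3 -m inch '[{"translation":[0,0,0],"rot":[0,0,0],"gripper":-0.2},{"translation":[0,0,0],"rot":[0,0,0],"gripper":-0.2},{"translation":[0,0,0],"rot":[0,0,0],"gripper":-0.2},{"translation":[-0.03,0,0],"rot":[0,0,0],"gripper":-0.2},{"translation":[-0.07,0,0],"rot":[0,0,0],"gripper":-0.2},{"translation":[-0.12,0,0],"rot":[0,0,0],"gripper":-0.2},{"translation":[-0.17,-0.04,0],"rot":[0,0,0],"gripper":0},{"translation":[-0.19,-0.09,0],"rot":[0,0,0],"gripper":0}]';python3 -m inch '[{"translation":[0,-0.05,-0.03],"rot":[0,0,0],"gripper":0},{"translation":[0,-0.1,-0.08],"rot":[0,0,0],"gripper":0},{"translation":[0,-0.12,-0.12],"rot":[0,0,0],"gripper":0},{"translation":[0,-0.12,-0.12],"rot":[0,0,0],"gripper":0},{"translation":[0,-0.12,-0.12],"rot":[0,0,0],"gripper":0}]'
python3 - <<'E'
from h import *
s=cap('side','s17');t=cap('top','t17'); print(state()['ft_force'],state()['tool_pos'])
cv2.imwrite('pics/c20.png',cv2.resize(s['color'][130:260,215:375],None,fx=5,fy=4.6,interpolation=cv2.INTER_CUBIC))
def rim(im,nm,c,z,dz=.006,r=.042):
        P=sel(im,c,r,z-dz,z+dz)
        if len(P)>5: c1,R=ccen(P); print(nm,len(P),np.round(c1,4),round(R,4),P[:,2].mean().round(4))
for im in(s,t):
    rim(im,'stack',[.6115,-.204],.142); rim(im,'lid',[.625,.061],.094,.004,.1)
    P=sel(im,[.481,-.402],.045,.035,.056); print('handle',len(P),rect(P),np.percentile(P[:,2],90))
    P=sel(im,[.57,.056],.03,.118,.14); print('tap',len(P),rect(P))
E
```

```text
time_s: 48.3
tool_pos: [0.4711, -0.4769, 0.202]
tcp_rot: [[0.003, -0.02, 1.0], [-0.002, 1.0, 0.02], [-1.0, -0.003, 0.003]]
ft_force: [2.2, -1.3, 0.4]
grip_width: 0.0433
time_s: 48.8
tool_pos: [0.3486, -0.6014, 0.1971]
tcp_rot: [[-0.001, -0.013, 1.0], [-0.0, 1.0, 0.013], [-1.0, -0.0, -0.001]]
ft_force: [0.9, 0.6, 0.1]
grip_width: 0.0438
[ 0.11618    -0.42415933 -0.32315244] [ 0.35177347 -0.59897576  0.19726055]
stack 102 [ 0.6093 -0.2053] 0.0335 0.1401
lid 1691 [0.6228 0.0609] 0.0833 0.0944
handle 107 ((483.03485107421875, -394.7538146972656), (36.19499206542969, 86.75066375732422), 80.33290100097656) 0.047066497400314586
tap 52 ((566.7233276367188, 58.861976623535156), (7.743215084075928, 34.6016960144043), 4.781161785125732)
stack 98 [ 0.6113 -0.2034] 0.0327 0.1411
lid 1398 [0.6266 0.063 ] 0.0817 0.0939
handle 148 ((482.87890625, -397.1537170410156), (27.712249755859375, 85.15706634521484), 83.05821228027344) 0.04887282823025798
tap 51 ((570.6087646484375, 58.6319465637207), (11.147743225097656, 34.18073272705078), 6.128972053527832)
```

View pics/c20.png

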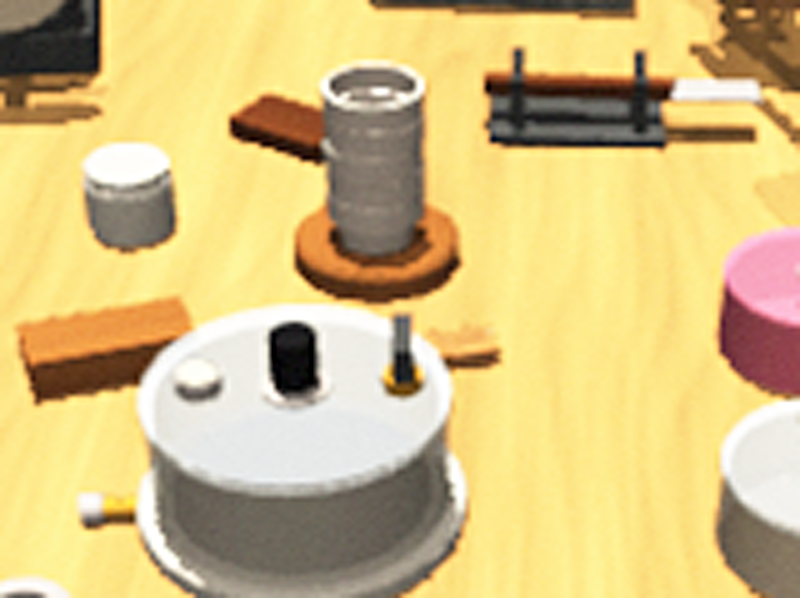

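View pics/t17.png

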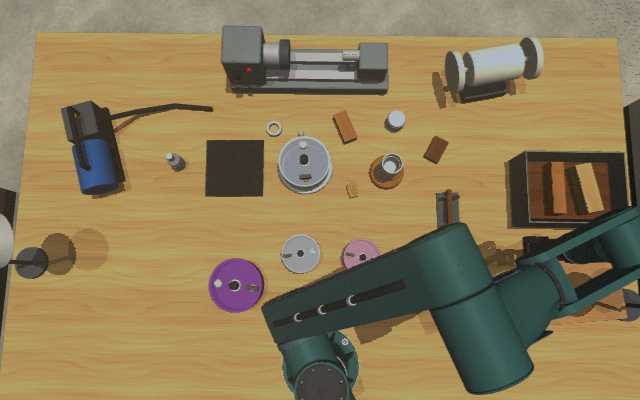

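The final pictures show:
- The stack is upright at top view (390,165).
- The lid is down with its bar open at (305,163).
- The handle lies in both notches; side crop (580,85).
- No cups are left on the bench, and the other items haven't moved.

Handing in.

```bash
python3 -c "
from station import ticket
print(ticket.job_done())"
```

```text
the job is handed in; nothing more can be done
None
```

The whole job was done in the order asked and handed in at about 49 s on the robot's clock. The hand-in gives no verdict, so the checks below are my own last readings.

**What was done:** I turned the tap clockwise to its stop, then lifted the lid off and stood it on the mat. Cup_dry and the three bench cups went into the cup in the stand. I put the lid back on the emptied chamber, then laid the paddle in the cradle. One bench cup was knocked aside during the run; I found it again and nested it. I saw no fourth bench cup in any view.

**Last checks:**

| Item | Reading | Expected |
|---|---|---|
| Lid top height | 0.094 m | 0.094 m |
| Tap bar direction | 95–96° | about 95° (square to the lid's x axis, fully open) |
| Stack rim height | 0.140–0.141 m | 0.142 m |
| Paddle handle top | 0.047–0.049 m | 0.046 m |

- **Cups:** each cup met contact within about 0.5 mm of its expected seated height, and the stack stands upright.
- **Paddle:** the picture shows the handle in both notches.
- **Other items:** none looked moved in the last pictures; I did not measure them again.

**Disagreements:**
- **Fingertip height:** the real fingertips sat about 19–20 mm above the reported TCP. My first squeeze on the base cup closed above its rim, moving nothing, and I corrected for it from then on. The earlier tap and knob grips were therefore shallower than planned, but they held.
- **Camera agreement:** the two cameras differed by 2–5 mm in position, so I relied on the grip readings for alignment.

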